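# Set out the coating samples by shade

### The arm

A 6-joint arm with a two-finger parallel gripper is mounted at the origin on the work surface. World frame = base frame: x ahead of the robot, y to its left, z up, the work surface at z = 0. Lengths are in m, angles in rad, forces in N, time in s.
With the tool pointing down it reaches from about 0.325 to 0.775 m from the base axis. Payload 5.5 kg.
Tool frame: the origin (TCP) lies on the centre line of the jaws, within the pads' length; the fingertips stand ahead of it and the grasp point (between the pads) lies 8 mm behind it (robot.tips_ahead is the z of the fingertips in the tool frame, in m); z points along the fingers, y is the line along which they close (so a half turn about z gives the same grasp; the last joint's range is limited). The gripper opens to 85 mm and grips with 20 to 120 N. Pads are 22 mm wide; open, the fingers measure 114 mm over their backs; the gripper's body (76 mm by 85 mm) begins 54 mm behind the grasp point. The pads swing forward as they close: fully open they stand 13 mm farther back than shut.
Start: joints at [-0.057, 0.091, 1.231, -0, 1.82, -0.057], TCP at [0.6, -0, 0.213] pointing down, gripper open.
Joint ranges: [-2.87, 2.87], [-0.86, 2.18], [0.17, 2.46], [-1.51, 4.65], [0.06, 2.69], [-2.65, 2.65]. Speed limits (rad/s): [2.57, 2.57, 3.01, 3.14, 3.14, 3.14].

### API

Orientations are given as a 3x3 rotation matrix whose columns are the frame's x, y, z axes.
In Python, from station import robot, cams gives the robot as it stands. The module is installed in compiled form; this text tells all that it offers.
- The arm moves only by the tool carry_out, never from a script. Its argument "series" is a list of rows, each a list of 3 entries, a list of its own where there are three numbers: the shift along the tool's x, y, z in cm, then the turn, a rotation vector about the tool's x, y, z in rad, then the finger opening in cm, from 0 to 8.54. In form: [[[dx, dy, dz], [wx, wy, wz], fingers], ...]. A call has 1 to 5 rows; each row shifts and turns the commanded pose from where the row before left it, along the tool's axes as they then stand; what a row does not reach is not made up. A row lasts 1/12 s, in which the tool goes at most 41.7 mm and 7.16 degrees, less where a joint would pass 70% of its speed; a pose out of reach is approached as far as the arm can. A call is refused whole if a number of a shift passes 4.17 or a number of a turn 0.125, either way. A call with a gripper value outside its range is refused whole. The fingers move at their own pace and stop on an object; the grip force is fixed at half the most. Time passes only in rows, so rows that do not move let the fingers close. It gives the time, the measured TCP pose, the force, the opening and the grip force at its end, in the units of the state.
- robot.sense(): the state, without advancing time (a new reading comes with each control period).
- cams.snapshot(name): name is "scene" or "side" or "wrist"; returns a dict with "frame" (480x640x3 uint8, blue, green, red), "vertical_fov" (degrees; the focal length in pixels is half the picture's height over the tangent of half this angle, whatever the lens; pixels are square), "cx", "cy" (the principal point, pixels), "T" (4x4, takes a point from camera to world coordinates); the wrist camera has in their place "tool_from_camera" (4x4, takes a point from camera to tool coordinates, whose origin is the TCP and whose axes are the flange's). Camera axes: x right, y down, z forward; pixel columns grow to the right and rows downward; lengths in m; the calibration is good to about 2 mm. A picture is of the moment at which its call begins: read the wrist's pose just before it. There is no depth.
- robot.hand_in(): hands the job in; it is judged then, once.
The state is a dict: "time": time; "joint_positions": joint angles; "qvel": joint speeds; "effort": joint torques, N m; "tcp_pos": TCP position; "tcp_rot": TCP orientation; "contact_force": force on the tool from outside, world axes, zero at the start; "wrist_torque": the same for the moment, N m; "opening": opening from 0.0 (shut) to 1.0 (fully open); "gripper_force": force on a finger pad.
Only numpy, scipy, OpenCV 4.12 (cv2) and the standard library are available. Lean on these libraries where they do the work, as an engineer would, in place of code of your own. Each camera call takes 0.05 s, during which the arm holds its last target. There are 200 camera calls.

### The job

In the lamp workshop, lay the four green coated bar samples flat and lengthwise on the four cork marks, one centred on each, in order of shade: the lightest on the mark at the red knob's end of the rail, the darkest on the mark at the other end. One sample is caught under the rim of the blue lamp foot: draw it straight out without tipping the foot or shifting it from its place. Set each sample down without dropping it.

Things in the scene. Friction and masses are not known exactly. Their poses are not given: they have to be found in the camera images.
- sample_a: the lightest: very pale, nearly white sage coated metal bar sample. Flat bar 100 x 30 x 10 mm (x, y, z), 80 g, one of four alike but for shade. Origin: centre of its underside; x along its length, z up. All four lie flat at the start with x within 0.35 rad of world +x; three on the open table, one (any of the four) with its far end under the lamp foot.
- sample_b: the second lightest: light sage green coated metal bar sample. Flat bar 100 x 30 x 10 mm (x, y, z), 80 g, one of four alike but for shade. Origin: centre of its underside; x along its length, z up. All four lie flat at the start with x within 0.35 rad of world +x; three on the open table, one (any of the four) with its far end under the lamp foot.
- sample_c: the second darkest: middle leaf green coated metal bar sample. Flat bar 100 x 30 x 10 mm (x, y, z), 80 g, one of four alike but for shade. Origin: centre of its underside; x along its length, z up. All four lie flat at the start with x within 0.35 rad of world +x; three on the open table, one (any of the four) with its far end under the lamp foot.
- sample_d: the darkest: almost black green coated metal bar sample. Flat bar 100 x 30 x 10 mm (x, y, z), 80 g, one of four alike but for shade. Origin: centre of its underside; x along its length, z up. All four lie flat at the start with x within 0.35 rad of world +x; three on the open table, one (any of the four) with its far end under the lamp foot.
- mark_1: one of four fixed cork marks, brown, 108 x 38 x 3 mm (x, y, z), standing side by side in a row about 68 mm apart. mark_1 to mark_4 follow one another in order along the row, from -y to +y. Origin: centre of its underside; x along its length (roughly world x), z up, so its top is at 3 mm. A low fixed wooden rail, 25 mm high, runs along the row beyond the marks' far (+x) ends.
- mark_2: one of four fixed cork marks, brown, 108 x 38 x 3 mm (x, y, z), standing side by side in a row about 68 mm apart. mark_1 to mark_4 follow one another in order along the row, from -y to +y. Origin: centre of its underside; x along its length (roughly world x), z up, so its top is at 3 mm. A low fixed wooden rail, 25 mm high, runs along the row beyond the marks' far (+x) ends.
- mark_3: one of four fixed cork marks, brown, 108 x 38 x 3 mm (x, y, z), standing side by side in a row about 68 mm apart. mark_1 to mark_4 follow one another in order along the row, from -y to +y. Origin: centre of its underside; x along its length (roughly world x), z up, so its top is at 3 mm. A low fixed wooden rail, 25 mm high, runs along the row beyond the marks' far (+x) ends.
- mark_4: one of four fixed cork marks, brown, 108 x 38 x 3 mm (x, y, z), standing side by side in a row about 68 mm apart. mark_1 to mark_4 follow one another in order along the row, from -y to +y. Origin: centre of its underside; x along its length (roughly world x), z up, so its top is at 3 mm. A low fixed wooden rail, 25 mm high, runs along the row beyond the marks' far (+x) ends.
- red_knob: fixed red plastic knob, 24 mm across and 22 mm high, standing on the wooden rail, behind mark_1 or behind mark_4 (about 85 mm from that mark's centre, over 200 mm from the other end mark); a like knob in grey stands at the other end. Origin: centre of its underside, 25 mm above the table.
- lamp_foot: loose blue lamp foot, 0.6 kg: disc 130 mm across, rim 12 mm high, brass stub in the middle up to 60 mm. Origin: centre of its underside, z up. Stands on a fixed plywood board 10 mm thick; its near (-x) rim overhangs the board by 40 mm and rests on one sample's end (34 mm under, 66 mm sticking out to -x). It stays level on the board when that sample is drawn out lengthwise towards the robot.
Things that resemble listed ones, but are neither listed nor needed, are in the scene too. What is shaped like the mark_3 but pink or turquoise is not meant. Leave any purple or yellow look-alike of the sample_c alone.

How it is judged:
By the outcome, as a careful person would: the job done as asked, in the order asked, and still so for the second after the job is handed in, with the robot touching nothing.
It also fails if it takes over 106 s, if anything falls off the work surface, if the arm or the gripper's body presses on something with over 40 N, if the wrist force passes 120 N, or if a joint passes its speed limit or range.

## Working session

There is one attempt and no reset: what is moved stays moved. The work goes in short steps, Python scripts to look and compute and a tool call to move; the robot and the scene stay as the last step left them, time stands still between calls to the robot, and variables do not carry over. Pictures are saved under pics/ and viewed, at most 14 in all, crops included, and the job is handed in when it is done.

Besides the shell and the picture viewer there is one more tool, called after ">>>" as name(argument=value, ...), one argument or row to a line, values as JSON. carry_out: Moves the arm, as the interface text tells. Its arguments: {"type":"object","properties":{"series":{"type":"array"}},"required":["series"]}

```bash
ls; mkdir -p pics
python3 - <<'E'
from station import robot, cams
import cv2
s=robot.sense(); print(s, robot.tips_ahead)
for n in ("scene","side","wrist"):
    c=cams.snapshot(n); cv2.imwrite(f"pics/{n}0.png",c["frame"]); print(n,{k:v for k,v in c.items() if k!="frame"})
E
```

```text
pics
{'time': 0.0, 'joint_positions': array([-5.66918252e-02,  9.18469408e-02,  1.23188942e+00,  2.07332976e-05,
        1.81980175e+00, -5.67021428e-02]), 'qvel': array([-0.00064089,  0.00161998,  0.00038232,  0.0006617 , -0.00038961,
        0.00128539]), 'effort': array([ 1.92109423e-03, -4.58737707e+01, -4.18019521e+01,  2.08830479e-04,
        1.19483890e-02, -1.60596358e-05]), 'tcp_pos': array([5.99679097e-01, 2.85689292e-05, 2.11656045e-01]), 'tcp_rot': array([[-1.52811164e-05,  9.99998116e-01, -1.94118960e-03],
       [ 9.99999991e-01,  1.55340705e-05,  1.30293807e-04],
       [ 1.30323716e-04, -1.94118759e-03, -9.99998107e-01]]), 'contact_force': array([ 0.08037867, -0.32627832,  0.70386699]), 'wrist_torque': array([ 0.01982633, -0.01818591,  0.00512547]), 'gripper_force': 0.0, 'opening': 0.9999277183073535} 0.011
scene {'vertical_fov': 50.02048890247023, 'cx': 319.341068280707, 'cy': 241.88404125256116, 'T': array([[-0.68785271,  0.53991052, -0.48513428,  1.03830646],
       [ 0.72577215,  0.50178447, -0.47060295,  0.57181164],
       [-0.01065064, -0.67580247, -0.73700583,
[... 176 characters left out ...]
array([[ 0.91653734, -0.1933807 ,  0.35009028,  0.12636677],
       [-0.39933675, -0.49090011,  0.77430436, -0.79323855],
       [ 0.02212384, -0.84948278, -0.5271523 ,  0.63659976],
       [ 0.        ,  0.        ,  0.        ,  1.        ]])}
wrist {'vertical_fov': 61.17317862974954, 'cx': 319.5900648115984, 'cy': 235.33787683909486, 'tool_from_camera': array([[-5.55826707e-04, -9.53603506e-01, -3.01064850e-01,
         7.69979589e-02],
       [ 9.99999811e-01, -4.50886519e-04, -4.18048261e-04,
        -8.89123704e-04],
       [ 2.62906205e-04, -3.01065025e-01,  9.53603577e-01,
        -1.61499730e-01],
       [ 0.00000000e+00,  0.00000000e+00,  0.00000000e+00,
         1.00000000e+00]])}
```

View pics/scene0.png

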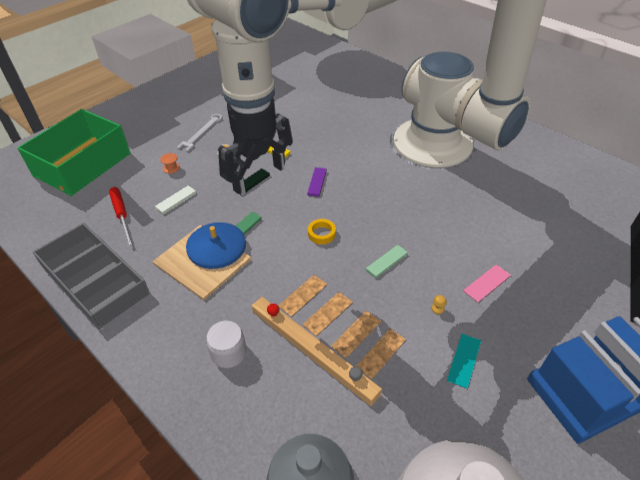

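View pics/side0.png

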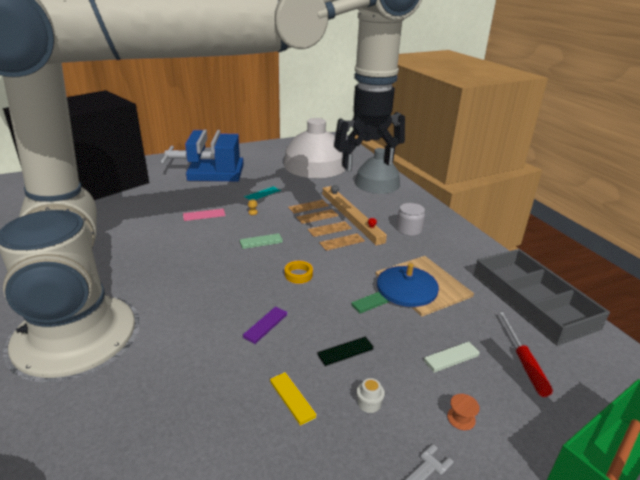

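```bash
cat > h.py <<'E'
import numpy as np, cv2
from station import robot, cams
def snap(n):
    s=robot.sense(); c=cams.snapshot(n)
    if n=="wrist":
        W=np.eye(4); W[:3,:3]=s["tcp_rot"]; W[:3,3]=s["tcp_pos"]; c["T"]=W@c["tool_from_camera"]
    return c
def ray(c,p):
    f=240/np.tan(np.radians(c["vertical_fov"]/2)); p=np.atleast_2d(p).astype(float)
    d=np.c_[(p[:,0]-c["cx"])/f,(p[:,1]-c["cy"])/f,np.ones(len(p))]@c["T"][:3,:3].T
    return c["T"][:3,3],d
def onz(c,p,z):
    o,d=ray(c,p); return o+d*((z-o[2])/d[:,2])[:,None]
def proj(c,P):
    f=240/np.tan(np.radians(c["vertical_fov"]/2)); q=(np.atleast_2d(P)-c["T"][:3,3])@c["T"][:3,:3]
    return np.c_[q[:,0]/q[:,2]*f+c["cx"],q[:,1]/q[:,2]*f+c["cy"]]
def tri(c1,p1,c2,p2):
    o1,d1=ray(c1,p1);o2,d2=ray(c2,p2);d1=d1[0];d2=d2[0]
    t=np.linalg.lstsq(np.c_[d1,-d2],o2-o1,rcond=None)[0]; a=o1+t[0]*d1;b=o2+t[1]*d2
    return (a+b)/2,np.linalg.norm(a-b)
def blob(c,seed,tol,close=0):
    L=cv2.cvtColor(cv2.GaussianBlur(c["frame"],(3,3),0),cv2.COLOR_BGR2LAB).astype(int); x,y=map(int,np.round(seed))
    ref=np.median(L[y-1:y+2,x-1:x+2].reshape(-1,3),0)
    m=(np.linalg.norm((L-ref)*[.6,1.3,1.3],axis=2)<tol).astype(np.uint8)
    if close: m=cv2.morphologyEx(m,cv2.MORPH_CLOSE,np.ones((close,close)))
    _,lab=cv2.connectedComponents(m,connectivity=4); m=(lab==lab[y,x]).astype(np.uint8)
    k=max(cv2.findContours(m,0,1)[0],key=cv2.contourArea); return k
def axis(c,k,z):
    """centroid pixel, centroid on plane, yaw, length, width of the hull cast on plane z"""
    h=cv2.convexHull(k); M=cv2.moments(h); p=np.array([M["m10"],M["m01"]])/M["m00"]
    w=onz(c,h[:,0],z)[:,:2].astype(np.float32)*1000
    (x,y),(a,b),t=cv2.minAreaRect(w); t=np.radians(t)
    if a<b: a,b,t=b,a,t+np.pi/2
    t=(t+np.pi/2)%np.pi-np.pi/2
    return p,onz(c,p,z)[0],t,a,b
E
python3 - <<'E'
from h import *
np.set_printoptions(precision=4,suppress=True)
S,D=snap("scene"),snap("side")
def go(n,a,b,tol,close,z):
    r=[]
    for c,s in((S,a),(D,b)):
        k=blob(c,s,tol,close); q=axis(c,k,z); r.append(q); cv2.drawContours(c["frame"],[cv2.convexHull(k)],-1,(0,0,255),1)
        print(n,q[1][:2],"yaw %.3f L %.0f W %.0f"%q[2:])
    print("   tri",*tri(S,r[0][0],D,r[1][0]))
go("a",(175,200),(453,357),22,3,.005)
go("b",(387,261),(262,241),22,3,.005)
go("d",(258,180),(346,351),14,3,.005)
go("c",(250,223),(370,302),22,3,.005)
for i,(a,b) in enumerate([((303,295),(340,243)),((328,313),(328,230)),((356,333),(320,217)),((384,353),(308,206))]): go("m%d"%(i+1),a,b,32,5,.0015)
go("red",(273,310),(372,222),40,3,.036)
cv2.imwrite("pics/chk.png",np.hstack([cv2.resize(S["frame"][130:400,130:430],(400,360)),cv2.resize(D["frame"][170:400,210:500],(400,360))]))
E
```

```text
a [ 0.6156 -0.3271] yaw 0.026 L 100 W 29
a [ 0.6179 -0.3207] yaw 0.023 L 101 W 35
   tri [ 0.6164 -0.3233  0.0079] 0.0018016218716910269
b [0.4199 0.1727] yaw -0.085 L 100 W 30
b [0.422  0.1763] yaw -0.075 L 100 W 45
   tri [0.4212 0.1735 0.0068] 5.472543601837118e-06
d [ 0.4339 -0.2363] yaw 0.041 L 81 W 33
d [ 0.4452 -0.236 ] yaw 0.023 L 99 W 32
   tri [ 0.44   -0.2357  0.008 ] 0.00924796107406432
c [ 0.5455 -0.1363] yaw 0.140 L 61 W 30
c [ 0.5535 -0.1313] yaw 0.133 L 71 W 38
   tri [ 0.5494 -0.1342  0.0088] 0.003916538764468196
m1 [0.6325 0.2136] yaw -1.543 L 313 W 153
m1 [0.6397 0.2012] yaw -1.545 L 348 W 179
   tri [ 0.6371  0.2098 -0.0007] 0.012586158446846907
m2 [0.632  0.2136] yaw -1.546 L 310 W 149
m2 [0.6395 0.2009] yaw -1.546 L 337 W 175
   tri [ 0.6368  0.2096 -0.0007] 0.013021650516378169
m3 [0.6333 0.2111] yaw -1.527 L 311 W 148
m3 [0.6393 0.2047] yaw -1.538 L 347 W 174
   tri [0.6368 0.2089 0.001 ] 0.008361917832006828
m4 [0.6335 0.2146] yaw -1.541 L 320 W 159
m4 [0.3209 0.7621] yaw 1.478 L 4037 W 1779
   tri [0.4591 0.2821 0.107 ] 0.4207296489438377
red [0.6901 0.1047] yaw 0.814 L 26 W 19
red [0.6125 0.1458] yaw -1.544 L 331 W 176
   tri [0.6496 0.1228 0.0332] 0.0874252240138865
```

View pics/chk.png

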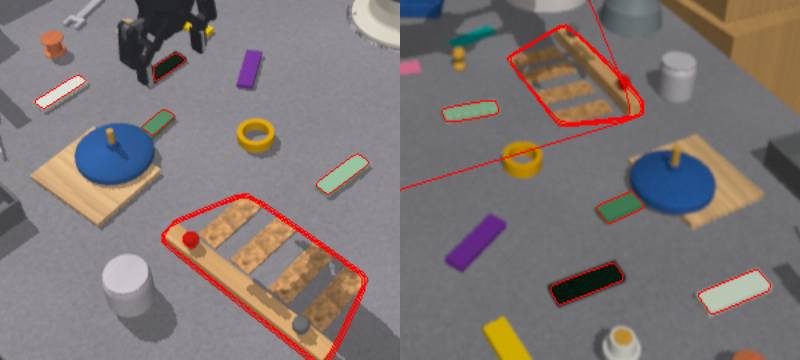

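Scene-view candidates: sage/pale (175,200)=a, light (387,261)=b, leaf under the foot (248,222)=c, black (255,180)=d; look-alikes purple (317,182), yellow (280,152), pink (488,283), turquoise (465,360) to be avoided. The crop confirms the choice. The red knob is at (273,310), at the −y end, so mark_1 takes a. Now the marks from overhead.

>>> carry_out(
  series=[
    [[0, 0, 0], [0, 0, -0.121], 8.5],
    [[0, 0, 0], [0, 0, -0.121], 8.5],
    [[0, 0, 0], [0, 0, -0.121], 8.5],
    [[0, 0, 0], [0, 0, -0.121], 8.5],
    [[0, 0, 0], [0, 0, -0.121], 8.5],
  ],
)

```text
time: 0.67
tcp_pos: [0.5999, 0.0, 0.2125]
tcp_rot: [[-0.574, 0.819, -0.0], [0.819, 0.574, -0.0], [0.0, -0.0, -1.0]]
contact_force: [-0.4, -0.0, -0.4]
opening: 0.99
gripper_force: 0.0
```

>>> carry_out(
  series=[
    [[0, 0, 0], [0, 0, -0.121], 8.5],
    [[0, 0, 0], [0, 0, -0.121], 8.5],
    [[0, 0, 0], [0, 0, -0.121], 8.5],
    [[0, 0, 0], [0, 0, -0.121], 8.5],
    [[0.5, 2.5, 0], [0, 0, -0.121], 8.5],
  ],
)

```text
time: 1.08
tcp_pos: [0.6068, 0.0213, 0.213]
tcp_rot: [[-0.936, 0.352, -0.0], [0.352, 0.936, -0.002], [-0.001, -0.002, -1.0]]
contact_force: [0.1, 0.8, 0.2]
opening: 0.998
gripper_force: 0.0
```

>>> carry_out(
  series=[
    [[0.5, 3, 0], [0, 0, -0.121], 8.5],
    [[0.5, 3.5, 0], [0, 0, -0.121], 8.5],
    [[0.5, 3.5, 0], [0, 0, -0.119], 8.5],
    [[0.5, 2.5, 0], [0, 0, 0], 8.5],
    [[0, 0, 0], [0, 0, 0], 8.5],
  ],
)

```text
time: 1.5
tcp_pos: [0.6096, 0.1548, 0.2122]
tcp_rot: [[-1.0, -0.006, -0.001], [-0.006, 1.0, 0.002], [0.001, 0.002, -1.0]]
contact_force: [-0.4, 0.9, -0.1]
opening: 0.996
gripper_force: 0.0
```

Run:
```python
from h import *
s=robot.sense(); print(s["time"],s["tcp_pos"],s["tcp_rot"],s["qvel"])
c=snap("wrist"); cv2.imwrite("pics/w1.png",c["frame"]); np.save("pics/w1.npy",c,allow_pickle=True)
```

```text
1.5 [0.60963552 0.15483108 0.21224879] [[-0.99998175 -0.00589752 -0.00131067]
 [-0.00590015  0.99998058  0.00200834]
 [ 0.0012988   0.00201604 -0.99999712]] [-0.06468262 -0.0103448   0.00627109 -0.04591888  0.00037624 -0.04160754]
```

View pics/w1.png

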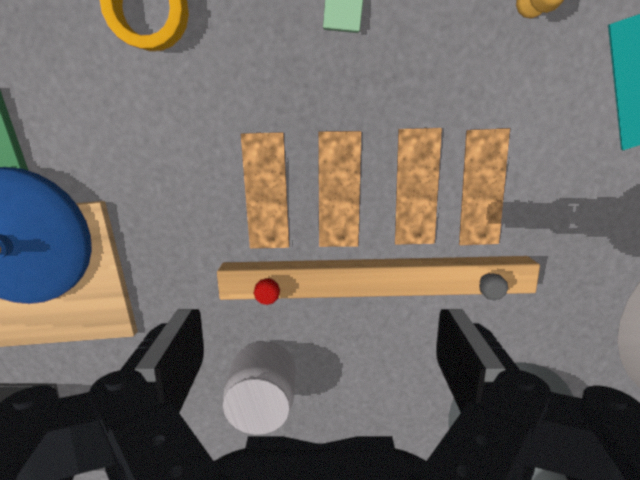

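The wrist view shows the marks at (266,190), (340,188), (418,186), (485,186), the red knob at (266,291) by mark_1, and b at (345,15). I'll move so b is visible too, and measure a second time.

>>> carry_out(
  series=[
    [[4, 1, 0], [0, 0, 0], 8.5],
    [[4, 1, 0], [0, 0, 0], 8.5],
    [[3, 0, 0], [0, 0, 0], 8.5],
    [[0, 0, 0], [0, 0, 0], 8.5],
    [[0, 0, 0], [0, 0, 0], 6],
  ],
)

```text
time: 1.97
tcp_pos: [0.5001, 0.1691, 0.2135]
tcp_rot: [[-1.0, 0.0, 0.002], [0.0, 1.0, -0.0], [-0.002, -0.0, -1.0]]
contact_force: [0.5, 0.2, 0.6]
opening: 0.878
gripper_force: 0.0
```

```bash
cat >> h.py <<'E'
def marks(c):
    L=cv2.cvtColor(cv2.GaussianBlur(c["frame"],(5,5),0),cv2.COLOR_BGR2HSV)
    m=cv2.morphologyEx(cv2.inRange(L,(5,85,60),(22,255,255)),cv2.MORPH_OPEN,np.ones((5,5)))
    r=[]
    for k in cv2.findContours(m,0,1)[0]:
        q=axis(c,k,.0015)
        if 95<q[3]<125 and 30<q[4]<50: r.append(q)
    return sorted(r,key=lambda q:q[1][1])
E
python3 - <<'E'
from h import *
np.set_printoptions(precision=4,suppress=True)
A=np.load("pics/w1.npy",allow_pickle=True).item(); B=snap("wrist"); S=snap("scene"); cv2.imwrite("pics/w2.png",B["frame"])
np.save("pics/w2.npy",B,allow_pickle=True); print(robot.sense()["tcp_pos"])
R=[marks(c) for c in (A,B,S)]
for r in R:
    for q in r: print(q[0],q[1][:2],"yaw %.3f L %.0f W %.0f"%q[2:])
    print()
for a,b in zip(R[0],R[1]): print(*tri(A,a[0],B,b[0]))
if len(R[2])==4:
  for a,b in zip(R[2],R[1]): print(*tri(S,a[0],B,b[0]))
p=proj(B,[.421,.174,.005])[0]; print(p)
kb=blob(B,p,22,3);q=axis(B,kb,.005);print(q); ks=axis(S,blob(S,(387,261),22,3),.005); print(tri(S,ks[0],B,q[0]))
E
```

```text
[0.5014 0.169  0.2131]
[265.409  189.1743] [0.6043 0.105 ] yaw 0.029 L 108 W 38
[339.0817 187.8386] [0.6027 0.1733] yaw 0.005 L 108 W 37
[417.2455 184.8089] [0.5995 0.2456] yaw 0.032 L 108 W 38
[483.3768 185.7065] [0.6   0.307] yaw 0.050 L 108 W 39

[101.7871 349.636 ] [ 0.6672 -0.0617] yaw -0.185 L 103 W 41
[256.2575 295.7804] [0.6046 0.1049] yaw 0.029 L 109 W 38
[323.4611 294.158 ] [0.6028 0.1729] yaw 0.014 L 108 W 38
[395.4064 291.581 ] [0.6    0.2455] yaw 0.030 L 109 W 38

[301.9418 295.2743] [0.61   0.1042] yaw 0.033 L 109 W 38
[327.0487 313.3581] [0.6075 0.1722] yaw 0.004 L 108 W 39
[355.7896 333.6003] [0.6041 0.2447] yaw 0.031 L 108 W 38

[0.5308 0.1139 0.2489] 0.06919832232457615
[0.5633 0.1458 0.1218] 0.05302427999055389
[0.5589 0.1916 0.1319] 0.05291109917747217
[0.5674 0.2436 0.1045] 0.04604276996109894
[325.1677 105.3782]
(array([327.4288, 102.0454]), array([0.4183, 0.1759, 0.005 ]), np.float64(-0.08376693576929739), 100.75626373291016, 29.66400718688965)
(array([0.4193, 0.1744, 0.0055]), np.float64(0.0036160326349485507))
```

>>> carry_out(
  series=[
    [[2.1, 0.2, 3.5], [0, 0, 0.042], 5.5],
    [[2.1, 0.2, 3.5], [0, 0, 0.042], 5.5],
    [[2.1, 0.2, 3.5], [0, 0, 0], 5.5],
    [[2.0, 0.1, 3.5], [0, 0, 0], 5.5],
    [[0, 0, 0.8], [0, 0, 0], 5.5],
  ],
)

```text
time: 2.48
tcp_pos: [0.4118, 0.1793, 0.0556]
tcp_rot: [[-0.996, 0.084, -0.015], [0.084, 0.996, -0.005], [0.014, -0.006, -1.0]]
contact_force: [-1.2, -0.1, -1.4]
opening: 0.645
gripper_force: 0.0
```

>>> carry_out(
  series=[
    [[0, 0, 0], [0, 0, 0], 5.5],
  ],
)

```text
time: 2.57
tcp_pos: [0.4163, 0.1799, 0.0608]
tcp_rot: [[-0.996, 0.084, -0.007], [0.084, 0.996, -0.003], [0.006, -0.003, -1.0]]
contact_force: [1.5, -0.1, 0.4]
opening: 0.641
gripper_force: 0.0
```

Run:
```python
from h import *
A=np.load("pics/w1.npy",allow_pickle=True).item();B=np.load("pics/w2.npy",allow_pickle=True).item()
for a,b in zip(marks(A),marks(B)[1:]): print(*tri(A,a[0],B,b[0]))
c=snap("wrist"); D=snap("side")
cv2.imwrite("pics/g1.png",np.hstack([cv2.resize(c["frame"],(400,300)),cv2.resize(D["frame"][150:300,180:380],(400,300))]))
s=robot.sense();print(s["tcp_pos"],s["opening"])
```

```text
[0.60406486 0.10508282 0.00252047] 3.05335943419707e-05
[0.60252551 0.17309913 0.00217243] 0.0003397186070542038
[0.5991635  0.24516776 0.00331298] 9.078597205857605e-06
[0.4203299  0.18106326 0.06668532] 0.6439136182595353
```

View pics/g1.png

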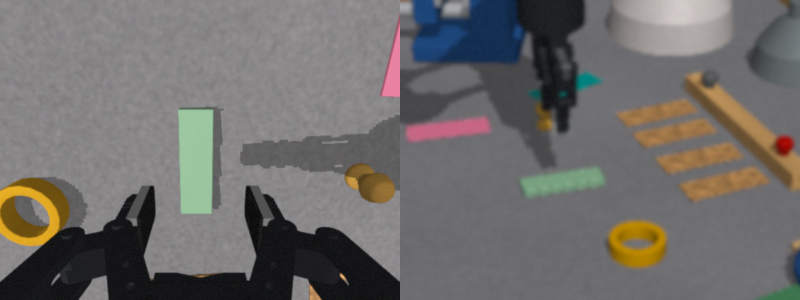

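The left half shows b at (196,160) between the jaws, slightly left of centre. I'll re-measure it from here as the second wrist view.

```bash
cat >> h.py <<'E'
def delta(target,yaw):
    """tool-frame shift cm and z-turn to bring TCP to target (xyz) with bar yaw"""
    s=robot.sense(); R=s["tcp_rot"]; d=R.T@(np.array(target)-s["tcp_pos"])*100
    cur=np.arctan2(-R[1,0],-R[0,0]); return "at",s["tcp_pos"].round(4),"yaw",round(cur,3),"shift",d.round(2),"wz",round(-(yaw-cur),3),"t",round(s["time"],2)
E
python3 - <<'E'
from h import *
c=snap("wrist");B=np.load("pics/w2.npy",allow_pickle=True).item()
q=axis(c,blob(c,(314,250),22,3),.005);print(q)
q2=axis(B,blob(B,(325,105),22,3),.005);print(tri(c,q[0],B,q2[0]))
print(*delta([.4183,.1759,.0155],-.084))
E
```

```text
(array([310.16212812, 246.02609165]), array([0.41903875, 0.17557208, 0.005     ]), np.float64(-0.08377093051093265), 101.00017547607422, 30.001136779785156)
(array([0.41825558, 0.17579958, 0.00733389]), np.float64(0.00021252801229665701))
at [0.421  0.1813 0.0678] yaw -0.085 shift [ 0.25 -0.57  5.23] wz -0.001 t 2.72
```

>>> carry_out(
  series=[
    [[0.3, -0.6, 1.2], [0, 0, 0], 5.5],
    [[0, 0, 1.6], [0, 0, 0], 5.5],
    [[0, 0, 1.2], [0, 0, 0], 5.5],
    [[0, 0, 0.8], [0, 0, 0], 5.5],
    [[0, 0, 0.4], [0, 0, 0], 5.5],
  ],
)

```text
time: 3.13
tcp_pos: [0.4155, 0.1754, 0.0128]
tcp_rot: [[-0.996, 0.084, 0.0], [0.084, 0.996, 0.0], [-0.0, 0.0, -1.0]]
contact_force: [0.2, 1.0, 0.2]
opening: 0.641
gripper_force: 0.0
```

>>> carry_out(
  series=[
    [[0, 0, 0], [0, 0, 0], 5.5],
    [[0, 0, 0], [0, 0, 0], 5.5],
  ],
)

```text
time: 3.3
tcp_pos: [0.4153, 0.1755, 0.0134]
tcp_rot: [[-0.996, 0.084, 0.001], [0.084, 0.996, 0.0], [-0.001, 0.0, -1.0]]
contact_force: [0.0, 0.1, 1.2]
opening: 0.647
gripper_force: 0.0
```

Run:
```python
from h import *
print(*delta([.4185,.1757,.0145],-.084))
```

```text
at [0.4153 0.1755 0.0134] yaw -0.084 shift [-0.32  0.04 -0.11] wz 0.0 t 3.3
```

>>> carry_out(
  series=[
    [[-0.3, 0, -0.1], [0, 0, 0], 5.5],
    [[0, 0, 0], [0, 0, 0], 2],
    [[0, 0, 0], [0, 0, 0], 1],
    [[0, 0, 0], [0, 0, 0], 1],
    [[0, 0, 0], [0, 0, 0], 1],
  ],
)

```text
time: 3.72
tcp_pos: [0.4178, 0.1752, 0.014]
tcp_rot: [[-0.996, 0.084, 0.0], [0.084, 0.996, 0.0], [-0.0, 0.0, -1.0]]
contact_force: [0.1, 0.8, 0.9]
opening: 0.123
gripper_force: 0.0
```

>>> carry_out(
  series=[
    [[0, 0, 0], [0, 0, 0], 1],
    [[0, 0, 0], [0, 0, 0], 1],
    [[0, 0, 0], [0, 0, 0], 1],
  ],
)

```text
time: 3.97
tcp_pos: [0.4177, 0.1751, 0.0138]
tcp_rot: [[-0.996, 0.084, -0.0], [0.084, 0.996, -0.0], [0.0, -0.0, -1.0]]
contact_force: [0.4, -0.9, 0.1]
opening: 0.117
gripper_force: 0.0
```

Run:
```python
from h import *
c=snap("wrist"); D=snap("side");S=snap("scene")
cv2.imwrite("pics/g2.png",np.hstack([cv2.resize(c["frame"],(400,300)),cv2.resize(D["frame"][190:290,200:330],(400,300))]))
q=axis(c,blob(c,(310,246),22,3),.005);print(q)
```

```text
(array([320.75696742, 276.47331421]), array([0.41308823, 0.17586417, 0.005     ]), np.float64(-0.08441022233060647), 101.71245574951172, 30.130769729614258)
```

View pics/g2.png

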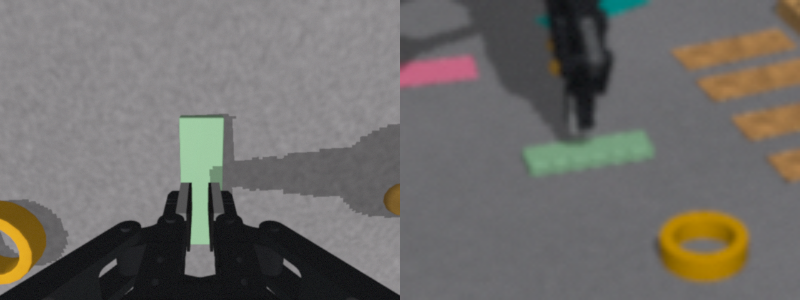

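The side crop shows the closed fingers just above b, so the tips sit higher than I assumed. I'll reopen and lower in small steps, watching the force.

>>> carry_out(
  series=[
    [[0, 0, 0], [0, 0, 0], 5],
    [[0, 0, 0], [0, 0, 0], 5],
    [[0, 0, 0], [0, 0, 0], 5],
    [[0, 0, 0.3], [0, 0, 0], 5],
    [[0, 0, 0], [0, 0, 0], 5],
  ],
)

```text
time: 4.53
tcp_pos: [0.4174, 0.175, 0.0102]
tcp_rot: [[-0.996, 0.084, -0.001], [0.084, 0.996, -0.0], [0.001, -0.0, -1.0]]
contact_force: [-0.3, -0.4, 0.2]
opening: 0.585
gripper_force: 0.0
```

>>> carry_out(
  series=[
    [[0, 0, 0.2], [0, 0, 0], 5],
    [[0, 0, 0], [0, 0, 0], 5],
  ],
)

```text
time: 4.7
tcp_pos: [0.4175, 0.1751, 0.0083]
tcp_rot: [[-0.996, 0.084, -0.001], [0.084, 0.996, -0.0], [0.001, -0.0, -1.0]]
contact_force: [0.4, -0.9, -0.2]
opening: 0.59
gripper_force: 0.0
```

>>> carry_out(
  series=[
    [[0, 0, 0.2], [0, 0, 0], 5],
    [[0, 0, 0], [0, 0, 0], 5],
  ],
)

```text
time: 4.87
tcp_pos: [0.4175, 0.1751, 0.0064]
tcp_rot: [[-0.996, 0.084, -0.0], [0.084, 0.996, -0.0], [0.0, -0.0, -1.0]]
contact_force: [-0.3, -0.1, 0.2]
opening: 0.584
gripper_force: 0.0
```

>>> carry_out(
  series=[
    [[0, 0, 0], [0, 0, 0], 3.5],
    [[0, 0, 0], [0, 0, 0], 2.5],
    [[0, 0, 0], [0, 0, 0], 2],
    [[0, 0, 0], [0, 0, 0], 2],
    [[0, 0, 0], [0, 0, 0], 2],
  ],
)

```text
time: 5.28
tcp_pos: [0.4178, 0.1751, 0.0069]
tcp_rot: [[-0.996, 0.084, 0.0], [0.084, 0.996, 0.0], [-0.0, 0.0, -1.0]]
contact_force: [-0.8, 0.1, 0.7]
opening: 0.234
gripper_force: 0.0
```

Run:
```python
from h import *
c=snap("wrist"); D=snap("side");S=snap("scene")
print(proj(S,[robot.sense()["tcp_pos"]]),proj(D,[robot.sense()["tcp_pos"]]))
cv2.imwrite("pics/g3.png",np.hstack([cv2.resize(S["frame"][190:290,330:430],(400,400),interpolation=2),cv2.resize(D["frame"][180:280,210:310],(400,400),interpolation=2)]))
q=axis(c,blob(c,(310,246),22,3),.005);print(q)
```

```text
[[387.83946469 259.3572994 ]] [[259.10558686 240.43172774]]
(array([321.20352126, 292.04976269]), array([0.41766964, 0.17567901, 0.005     ]), np.float64(-0.08440902390811544), 102.13936614990234, 30.178693771362305)
```

View pics/g3.png

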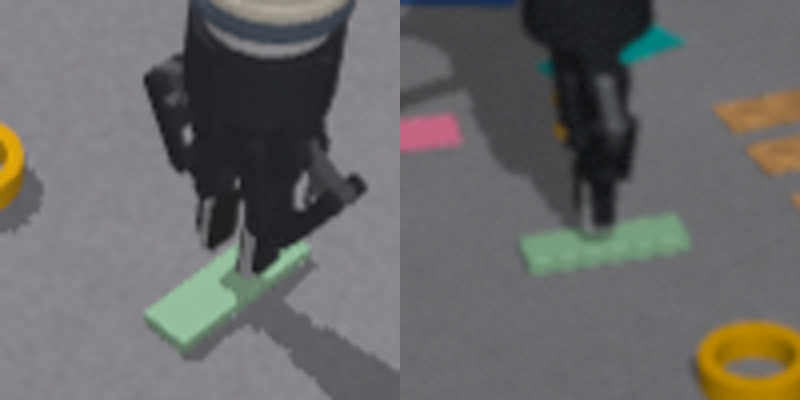

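The crops show the fingertips still just above the bar: they project right at the TCP, not 11 mm ahead of it. I'll go lower with force checks.

>>> carry_out(
  series=[
    [[0, 0, -0.2], [0, 0, 0], 4.5],
    [[0, 0, 0], [0, 0, 0], 4.5],
    [[0, 0, 0.3], [0, 0, 0], 4.5],
    [[0, 0, 0.2], [0, 0, 0], 4.5],
    [[0, 0, 0], [0, 0, 0], 4.5],
  ],
)

```text
time: 5.85
tcp_pos: [0.4173, 0.175, 0.003]
tcp_rot: [[-0.996, 0.084, -0.001], [0.084, 0.996, -0.0], [0.001, -0.0, -1.0]]
contact_force: [0.2, -0.9, -0.1]
opening: 0.525
gripper_force: 0.0
```

>>> carry_out(
  series=[
    [[0, 0, 0.2], [0, 0, 0], 4.5],
    [[0, 0, 0], [0, 0, 0], 4.5],
  ],
)

```text
time: 6.02
tcp_pos: [0.4174, 0.175, 0.0013]
tcp_rot: [[-0.996, 0.084, -0.001], [0.084, 0.996, -0.0], [0.001, -0.0, -1.0]]
contact_force: [0.5, 0.2, 0.7]
opening: 0.527
gripper_force: 0.0
```

>>> carry_out(
  series=[
    [[0, 0, 0.2], [0, 0, 0], 4.5],
    [[0, 0, 0], [0, 0, 0], 4.5],
  ],
)

```text
time: 6.18
tcp_pos: [0.4175, 0.1751, -0.0006]
tcp_rot: [[-0.996, 0.084, -0.001], [0.084, 0.996, -0.0], [0.001, -0.0, -1.0]]
contact_force: [-0.4, -0.8, 0.1]
opening: 0.529
gripper_force: 0.0
```

>>> carry_out(
  series=[
    [[0, 0, 0], [0, 0, 0], 3.5],
    [[0, 0, 0], [0, 0, 0], 2.8],
    [[0, 0, 0], [0, 0, 0], 2.5],
    [[0, 0, 0], [0, 0, 0], 2.5],
    [[0, 0, 0], [0, 0, 0], 2.5],
  ],
)

```text
time: 6.6
tcp_pos: [0.4178, 0.1751, -0.0001]
tcp_rot: [[-0.996, 0.084, 0.0], [0.084, 0.996, 0.0], [-0.0, 0.0, -1.0]]
contact_force: [0.6, 1.0, -0.5]
opening: 0.293
gripper_force: 0.0
```

Run:
```python
from h import *
c=snap("wrist"); D=snap("side");S=snap("scene")
t=robot.sense()["tcp_pos"]; R=robot.sense()["tcp_rot"]
for y in(-.0125,.0125):
  P=t+R@[0,y,.011]; print(proj(c,P),proj(S,P),proj(D,P))
cv2.imwrite("pics/g4.png",np.hstack([cv2.resize(S["frame"][210:280,350:420],(400,400),interpolation=2),cv2.resize(c["frame"][240:480,200:440],(400,400),interpolation=2)]))
```

```text
[[292.93879986 283.58459998]] [[382.95791293 261.48765156]] [[260.55574017 249.30993554]]
[[346.92133544 283.54538769]] [[391.3380959 267.9808091]] [[258.20314666 244.04295189]]
```

View pics/g4.png

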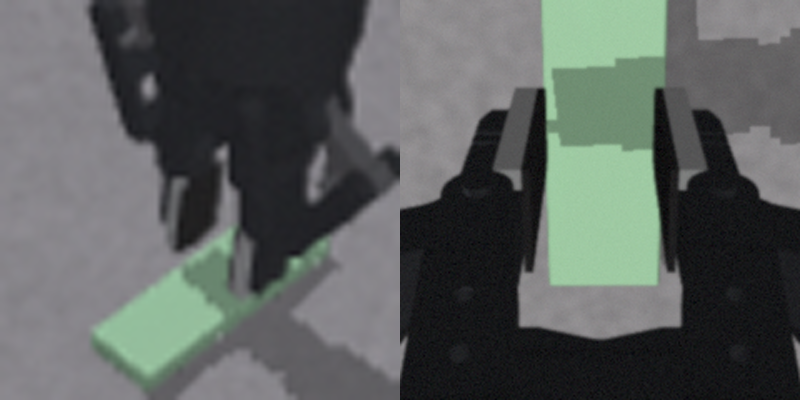

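Measured against scene, side and wrist, the fingertips stand about 10 mm or more behind the nominal TCP, so there is still room below. I'll continue guarded.

>>> carry_out(
  series=[
    [[0, 0, 0], [0, 0, 0], 4.5],
    [[0, 0, 0], [0, 0, 0], 4.5],
    [[0, 0, 0.3], [0, 0, 0], 4.5],
    [[0, 0, 0.2], [0, 0, 0], 4.5],
    [[0, 0, 0], [0, 0, 0], 4.5],
  ],
)

```text
time: 7.17
tcp_pos: [0.4173, 0.175, -0.006]
tcp_rot: [[-0.996, 0.084, -0.001], [0.084, 0.996, -0.0], [0.001, -0.0, -1.0]]
contact_force: [-0.1, 0.5, -0.7]
opening: 0.527
gripper_force: 0.0
```

>>> carry_out(
  series=[
    [[0, 0, 0], [0, 0, 0], 3.5],
    [[0, 0, 0], [0, 0, 0], 2.8],
    [[0, 0, 0], [0, 0, 0], 2.5],
    [[0, 0, 0], [0, 0, 0], 2.5],
  ],
)

```text
time: 7.5
tcp_pos: [0.4178, 0.1751, -0.0051]
tcp_rot: [[-0.996, 0.084, 0.0], [0.084, 0.996, 0.0], [-0.0, 0.0, -1.0]]
contact_force: [-0.1, -0.3, 0.8]
opening: 0.296
gripper_force: 0.0
```

>>> carry_out(
  series=[
    [[0, 0, 0], [0, 0, 0], 4.2],
    [[0, 0, 0], [0, 0, 0], 4.2],
    [[0, 0, 0.3], [0, 0, 0], 4.2],
    [[0, 0, 0.3], [0, 0, 0], 4.2],
    [[0, 0, 0], [0, 0, 0], 4.2],
  ],
)

```text
time: 7.92
tcp_pos: [0.4172, 0.175, -0.0122]
tcp_rot: [[-0.996, 0.084, -0.001], [0.084, 0.996, -0.0], [0.001, -0.001, -1.0]]
contact_force: [-0.7, 0.6, 0.1]
opening: 0.491
gripper_force: 0.0
```

>>> carry_out(
  series=[
    [[0, 0, 0], [0, 0, 0], 3.5],
    [[0, 0, 0], [0, 0, 0], 2.8],
    [[0, 0, 0], [0, 0, 0], 2.5],
    [[0, 0, 0], [0, 0, 0], 2.5],
  ],
)

```text
time: 8.25
tcp_pos: [0.4178, 0.1752, -0.011]
tcp_rot: [[-0.996, 0.084, 0.0], [0.084, 0.996, 0.0], [-0.0, 0.0, -1.0]]
contact_force: [-0.6, 0.1, 1.4]
opening: 0.312
gripper_force: 58.9
```

Run:
```python
from h import *
c=snap("wrist"); D=snap("side");S=snap("scene")
cv2.imwrite("pics/g5.png",np.hstack([cv2.resize(S["frame"][210:280,350:420],(266,266),interpolation=2),cv2.resize(D["frame"][200:260,230:290],(266,266),interpolation=2),cv2.resize(c["frame"][240:480,200:440],(266,266),interpolation=2)]))
```

```text
(no output)
```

View pics/g5.png

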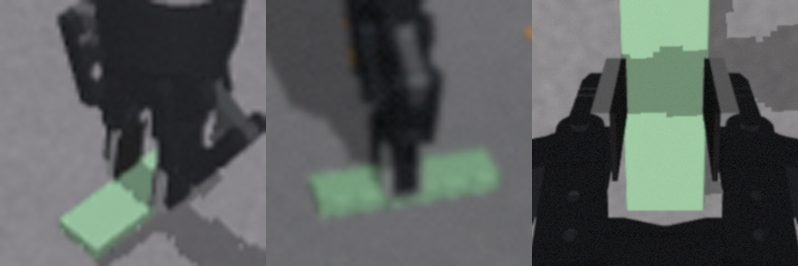

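b is gripped (59 N). I'll reseat 3 mm deeper for a safer hold, then lift.

>>> carry_out(
  series=[
    [[0, 0, 0], [0, 0, 0], 4],
    [[0, 0, 0.3], [0, 0, 0], 4],
    [[0, 0, 0], [0, 0, 0], 3.5],
    [[0, 0, 0], [0, 0, 0], 2],
    [[0, 0, 0], [0, 0, 0], 2],
  ],
)

```text
time: 8.82
tcp_pos: [0.4177, 0.1751, -0.0143]
tcp_rot: [[-0.996, 0.084, -0.0], [0.084, 0.996, -0.0], [0.0, -0.0, -1.0]]
contact_force: [0.3, 0.7, -0.6]
opening: 0.323
gripper_force: 59.1
```

>>> carry_out(
  series=[
    [[0, 0, 0], [0, 0, 0], 2],
    [[0, 0, 0], [0, 0, 0], 2],
  ],
)

```text
time: 8.98
tcp_pos: [0.4176, 0.1751, -0.0144]
tcp_rot: [[-0.996, 0.084, -0.0], [0.084, 0.996, -0.0], [0.0, -0.0, -1.0]]
contact_force: [0.3, 0.1, -0.1]
opening: 0.326
gripper_force: 59.2
```

>>> carry_out(
  series=[
    [[0, 0, -0.5], [0, 0, 0], 2],
    [[0, 0, -1.5], [0, 0, 0], 2],
    [[0, 0, -2], [0, 0, 0], 2],
    [[0, 0, -2], [0, 0, 0], 2],
    [[0, 0, 0], [0, 0, 0], 2],
  ],
)

```text
time: 9.4
tcp_pos: [0.42, 0.1759, 0.0506]
tcp_rot: [[-0.996, 0.084, 0.007], [0.084, 0.996, 0.002], [-0.007, 0.003, -1.0]]
contact_force: [0.9, -0.2, 0.4]
opening: 0.327
gripper_force: 59.3
```

Run:
```python
from h import *
c=snap("wrist");cv2.imwrite("pics/g6.png",c["frame"])
q=axis(c,blob(c,(320,240),22,3),.05);print(q)
print(*delta([.6028,.173,.03],.009))
```

```text
(array([318.28740889, 248.36186937]), array([0.39897417, 0.17698429, 0.05      ]), np.float64(-0.0823216382457117), 40.127197265625, 34.61245346069336)
at [0.4193 0.1756 0.0484] yaw -0.084 shift [-18.3    1.27   1.93] wz -0.093 t 9.45
```

>>> carry_out(
  series=[
    [[-2.5, 0.2, 0], [0, 0, 0], 2],
    [[-4, 0.3, 0], [0, 0, 0], 2],
    [[-4, 0.3, 0], [0, 0, 0], 2],
    [[-4, 0.3, 0], [0, 0, 0], 2],
    [[-2.5, 0.2, 0], [0, 0, 0], 2],
  ],
)

```text
time: 9.87
tcp_pos: [0.5905, 0.1732, 0.0436]
tcp_rot: [[-0.996, 0.084, -0.001], [0.084, 0.996, -0.001], [0.001, -0.001, -1.0]]
contact_force: [-0.6, -0.3, -0.4]
opening: 0.325
gripper_force: 59.3
```

>>> carry_out(
  series=[
    [[-1.3, 0, 0], [0, 0, -0.05], 2],
    [[0, 0, 1], [0, 0, -0.043], 2],
    [[0, 0, 1], [0, 0, 0], 2],
    [[0, 0, 0], [0, 0, 0], 2],
    [[0, 0, 0], [0, 0, 0], 2],
  ],
)

```text
time: 10.28
tcp_pos: [0.5994, 0.1726, 0.0235]
tcp_rot: [[-1.0, -0.008, -0.004], [-0.008, 1.0, -0.001], [0.004, -0.001, -1.0]]
contact_force: [-0.1, -0.1, -0.1]
opening: 0.324
gripper_force: 59.3
```

Run:
```python
from h import *
print(*delta([.6022,.173,-.011],.009))
```

```text
at [0.5994 0.1726 0.0235] yaw 0.008 shift [-0.29  0.04  3.45] wz -0.001 t 10.28
```

>>> carry_out(
  series=[
    [[-0.3, 0, 1.0], [0, 0, 0], 2],
    [[0, 0, 1.0], [0, 0, 0], 2],
    [[0, 0, 0.6], [0, 0, 0], 2],
    [[0, 0, 0.3], [0, 0, 0], 2],
    [[0, 0, 0], [0, 0, 0], 2],
  ],
)

```text
time: 10.7
tcp_pos: [0.6032, 0.1726, -0.0048]
tcp_rot: [[-1.0, -0.009, -0.002], [-0.009, 1.0, -0.001], [0.002, -0.001, -1.0]]
contact_force: [0.2, -0.9, -0.6]
opening: 0.324
gripper_force: 59.3
```

>>> carry_out(
  series=[
    [[0, 0, 0], [0, 0, 0], 2],
    [[0, 0, 0], [0, 0, 0], 2],
  ],
)

```text
time: 10.87
tcp_pos: [0.6044, 0.1729, -0.0027]
tcp_rot: [[-1.0, -0.009, 0.001], [-0.009, 1.0, 0.0], [-0.001, 0.0, -1.0]]
contact_force: [0.3, 0.7, -1.3]
opening: 0.331
gripper_force: 59.3
```

Run:
```python
from h import *
print(*delta([.6022,.173,-.0112],.009)); print(robot.sense()["contact_force"])
```

```text
at [ 0.6044  0.1729 -0.0027] yaw 0.009 shift [0.22 0.01 0.85] wz 0.0 t 10.87
[ 0.27906033  0.74816858 -1.2518756 ]
```

Lower in small steps until the contact shows.

>>> carry_out(
  series=[
    [[0.2, 0, 0.4], [0, 0, 0], 2],
    [[0, 0, 0.2], [0, 0, 0], 2],
    [[0, 0, 0], [0, 0, 0], 2],
    [[0, 0, 0], [0, 0, 0], 2],
  ],
)

```text
time: 11.2
tcp_pos: [0.602, 0.1727, -0.0095]
tcp_rot: [[-1.0, -0.009, -0.0], [-0.009, 1.0, -0.0], [0.0, -0.0, -1.0]]
contact_force: [0.3, 0.1, -1.5]
opening: 0.322
gripper_force: 59.3
```

>>> carry_out(
  series=[
    [[0, 0, 0.1], [0, 0, 0], 2],
    [[0, 0, 0], [0, 0, 0], 2],
  ],
)

```text
time: 11.37
tcp_pos: [0.6022, 0.1728, -0.0103]
tcp_rot: [[-1.0, -0.009, 0.0], [-0.009, 1.0, 0.0], [-0.0, 0.0, -1.0]]
contact_force: [0.7, -0.1, -0.4]
opening: 0.323
gripper_force: 59.3
```

>>> carry_out(
  series=[
    [[0, 0, 0.1], [0, 0, 0], 2],
    [[0, 0, 0], [0, 0, 0], 2],
  ],
)

```text
time: 11.53
tcp_pos: [0.6021, 0.1728, -0.0114]
tcp_rot: [[-1.0, -0.009, -0.0], [-0.009, 1.0, -0.0], [0.0, -0.0, -1.0]]
contact_force: [-0.1, 0.1, -0.9]
opening: 0.325
gripper_force: 59.3
```

>>> carry_out(
  series=[
    [[0, 0, 0.05], [0, 0, 0], 2],
    [[0, 0, 0.05], [0, 0, 0], 2],
    [[0, 0, 0], [0, 0, 0], 2],
  ],
)

```text
time: 11.78
tcp_pos: [0.6022, 0.1728, -0.0114]
tcp_rot: [[-1.0, -0.009, 0.0], [-0.009, 1.0, -0.0], [-0.0, -0.0, -1.0]]
contact_force: [-2.7, -0.5, 4.5]
opening: 0.324
gripper_force: 59.9
```

>>> carry_out(
  series=[
    [[0, 0, 0], [0, 0, 0], 4],
    [[0, 0, 0], [0, 0, 0], 4.5],
    [[0, 0, 0], [0, 0, 0], 4.5],
    [[0, 0, -1], [0, 0, 0], 4.5],
    [[0, 0, -3], [0, 0, 0], 4.5],
  ],
)

```text
time: 12.2
tcp_pos: [0.5988, 0.172, 0.0227]
tcp_rot: [[-1.0, -0.009, -0.01], [-0.009, 1.0, -0.002], [0.01, -0.002, -1.0]]
contact_force: [0.0, -0.6, -0.5]
opening: 0.531
gripper_force: 0.0
```

>>> carry_out(
  series=[
    [[0, 0, -4], [0, 0, 0], 4.5],
    [[1.5, 0, -3.5], [0, 0, 0], 4.5],
    [[2.5, 0, -3], [0, 0, 0], 4.5],
    [[3, 0, -2.5], [0, 0, 0], 5],
    [[3, 0, -2.5], [0, 0, 0.009], 5],
  ],
)

```text
time: 12.62
tcp_pos: [0.5013, 0.1717, 0.1852]
tcp_rot: [[-1.0, 0.0, 0.002], [0.0, 1.0, 0.001], [-0.002, 0.001, -1.0]]
contact_force: [-0.2, -0.1, 0.9]
opening: 0.584
gripper_force: 0.0
```

>>> carry_out(
  series=[
    [[0, 0, -2], [0, 0, 0], 5],
    [[0, 0, 0], [0, 0, 0], 5],
    [[0, 0, 0], [0, 0, 0], 5],
  ],
)

```text
time: 12.87
tcp_pos: [0.5028, 0.1721, 0.2052]
tcp_rot: [[-1.0, -0.0, 0.005], [-0.0, 1.0, 0.001], [-0.005, 0.001, -1.0]]
contact_force: [0.1, -0.0, -1.1]
opening: 0.584
gripper_force: 0.0
```

Run:
```python
from h import *
c=snap("wrist");cv2.imwrite("pics/w3.png",c["frame"]);print(robot.sense()["tcp_pos"])
q=axis(c,blob(c,proj(c,[.603,.173,.012])[0],22,3),.008);print(q)
for q in marks(c): print(q)
```

```text
[0.50245875 0.17189003 0.2031757 ]
(array([319.88092672, 300.89439655]), array([0.60639246, 0.17260002, 0.008     ]), np.float64(0.011520182609275231), 100.81979370117188, 29.653886795043945)
(array([252.82502003, 292.08163061]), array([0.59999527, 0.10636946, 0.0015    ]), np.float64(0.029520836916716586), 108.50616455078125, 38.34282684326172)
(array([392.03956203, 285.79960748]), array([0.59332305, 0.24357469, 0.0015    ]), np.float64(0.027953916155097902), 107.97415924072266, 37.97005844116211)
(array([455.90906265, 291.45690689]), array([0.59949337, 0.30705018, 0.0015    ]), np.float64(0.05037621786069524), 108.6398696899414, 38.3044548034668)
```

View pics/w3.png

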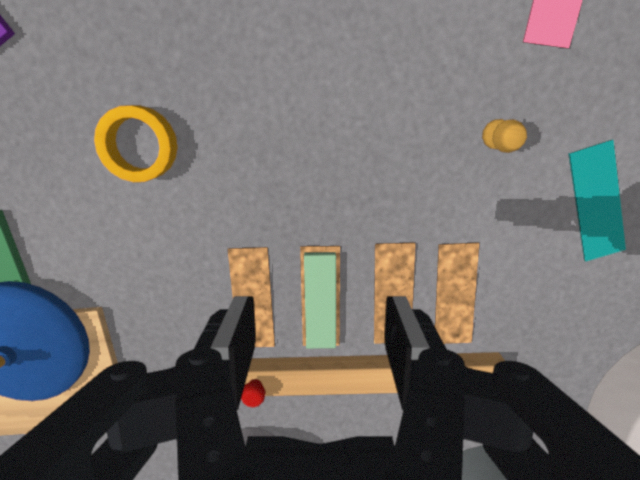

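The picture shows b lying lengthwise on mark_2 at (320,300), perhaps slightly far along +x. I'll quantify that from edges and the scene view.

Run:
```python
from h import *
np.set_printoptions(precision=4,suppress=True)
c=snap("wrist");S=snap("scene");D=snap("side")
k=blob(c,(320,300),22,3); ks=blob(S,proj(S,[.606,.173,.012])[0],22,3); kd=blob(D,proj(D,[.606,.173,.012])[0],22,3)
for cc,kk in((c,k),(S,ks),(D,kd)): q=axis(cc,kk,.008); print(q[1],"%.3f %.0f %.0f"%q[2:])
print(tri(S,axis(S,ks,.008)[0],c,axis(c,k,.008)[0]))
m=marks(S); print([ (q[1].round(4),round(q[3])) for q in m])
def rows(mask,col): return np.where(mask[:,col])[0]
H=cv2.cvtColor(c["frame"],cv2.COLOR_BGR2HSV); o=cv2.inRange(H,(5,85,60),(22,255,255))
for col in(312,320,328):
    r=np.where(o[220:270,col])[0]; v0=220+r.min(); kk=k[:,0]; v1=kk[abs(kk[:,0]-col)<3][:,1]
    print(v0,v1.min(),v1.max(),onz(c,(col,v0),.003)[0,0],onz(c,(col,v1.min()),.013)[0,0],onz(c,(col,v1.max()+1),.013)[0,0])
```

```text
[0.6063 0.1723 0.008 ] 0.011 101 29
[0.6064 0.1699 0.008 ] 0.012 100 30
[0.6084 0.1731 0.008 ] 0.001 103 43
(array([0.6065, 0.1714, 0.0088]), np.float64(0.0020966367330808263))
[(array([0.61  , 0.1042, 0.0015]), 109), (array([0.6041, 0.2447, 0.0015]), 108)]
248 257 350 0.5515206368381904 0.5568128961152897 0.6570041211025994
248 257 350 0.551525113615447 0.5568174236784222 0.6570107769965956
248 257 350 0.5515295905374104 0.5568219513889505 0.65701743312478
```

b is on mark_2 within about 1–2 mm. Next, a view over a, c and d.

>>> carry_out(
  series=[
    [[0, -3, -0.5], [0, 0, 0], 7],
    [[0, -4, 0], [0, 0, 0], 7],
    [[0, -4, 0], [0, 0, 0], 8],
    [[0, -4, 0], [0, 0, 0], 8],
    [[0, -4, 0], [0, 0, 0], 8],
  ],
)

```text
time: 13.48
tcp_pos: [0.5018, -0.0199, 0.2062]
tcp_rot: [[-1.0, -0.001, -0.003], [-0.001, 1.0, 0.0], [0.003, 0.0, -1.0]]
contact_force: [1.5, 0.7, 0.4]
opening: 0.938
gripper_force: 0.0
```

>>> carry_out(
  series=[
    [[0, -4, 0], [0, 0, 0], 8],
    [[0, -4, 0], [0, 0, 0], 8],
    [[0, -4, 0], [0, 0, 0], 8],
    [[0, -4, 0], [0, 0, 0], 8],
    [[0, -2.5, 0], [0, 0, 0], 8],
  ],
)

```text
time: 13.9
tcp_pos: [0.5013, -0.2069, 0.2057]
tcp_rot: [[-1.0, 0.003, -0.003], [0.003, 1.0, 0.0], [0.003, 0.0, -1.0]]
contact_force: [1.3, -0.2, -0.3]
opening: 0.942
gripper_force: 0.0
```

>>> carry_out(
  series=[
    [[0, 0, 0], [0, 0, 0], 8],
    [[0, 0, 0], [0, 0, 0], 8],
    [[0, 0, 0], [0, 0, 0], 8],
  ],
)

```text
time: 14.15
tcp_pos: [0.5021, -0.2026, 0.2066]
tcp_rot: [[-1.0, -0.0, -0.002], [-0.0, 1.0, 0.002], [0.002, 0.002, -1.0]]
contact_force: [0.2, 0.1, 0.5]
opening: 0.934
gripper_force: 0.0
```

Run:
```python
from h import *
np.set_printoptions(precision=4,suppress=True)
c=snap("wrist");cv2.imwrite("pics/w4.png",c["frame"]);np.save("pics/w4.npy",c,allow_pickle=True);s=robot.sense();print(s["tcp_pos"],s["time"])
S=snap("scene")
for n,p,t,sp in(("a",[.614,-.323,.008],22,(175,200)),("c",[.535,-.136,.01],22,(250,223)),("d",[.44,-.236,.008],12,(258,180))):
    px=proj(c,p)[0]; q=axis(c,blob(c,px,t,3),.005); print(n,q[0],q[1],"%.3f %.0f %.0f"%q[2:]); q2=axis(S,blob(S,sp,t,3),.005); print(q2[1],tri(S,q2[0],c,q[0]))
```

```text
[ 0.5023 -0.2022  0.207 ] 14.2
a [190.1352 380.7612] [ 0.6992 -0.3391  0.005 ] 1.221 477 179
[ 0.6158 -0.3271  0.005 ] (array([ 0.6435, -0.3006,  0.056 ]), np.float64(0.04155692888420006))
c [394.8137 248.7307] [ 0.5518 -0.1311  0.005 ] 0.138 70 30
[ 0.5455 -0.1363  0.005 ] (array([ 0.5493, -0.1319,  0.0109]), np.float64(0.0011897567708162072))
d [280.7999 130.6669] [ 0.4433 -0.236   0.005 ] 0.036 99 29
[ 0.4479 -0.2365  0.005 ] (array([ 0.4448, -0.2374,  0.0025]), np.float64(0.003807967328382404))
```

View pics/w4.png

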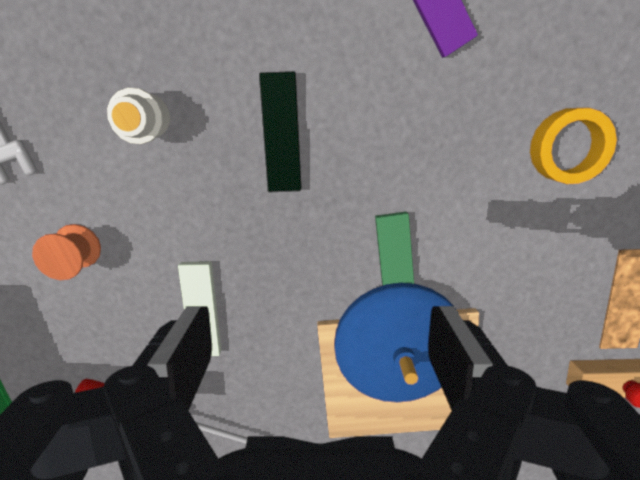

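The view shows d at (281,131), c's visible end at (395,248) under the blue foot, a at (198,308), partly behind the left finger. Picking d first.

>>> carry_out(
  series=[
    [[1.2, -0.7, 3], [0, 0, -0.036], 5],
    [[1.2, -0.7, 3.7], [0, 0, 0], 4.6],
    [[1.2, -0.7, 3.7], [0, 0, 0], 4.6],
    [[1.2, -0.7, 3.7], [0, 0, 0], 4.6],
    [[1.1, -0.6, 2], [0, 0, 0], 4.6],
  ],
)

```text
time: 14.67
tcp_pos: [0.4421, -0.2366, 0.042]
tcp_rot: [[-0.999, -0.038, -0.005], [-0.038, 0.999, 0.003], [0.005, 0.003, -1.0]]
contact_force: [0.1, 0.7, -0.5]
opening: 0.536
gripper_force: 0.0
```

>>> carry_out(
  series=[
    [[0, 0, 0], [0, 0, 0], 4.6],
    [[0, 0, 0], [0, 0, 0], 4.6],
    [[0, 0, 0], [0, 0, 0], 4.6],
  ],
)

```text
time: 14.92
tcp_pos: [0.446, -0.2386, 0.0492]
tcp_rot: [[-0.999, -0.037, 0.003], [-0.037, 0.999, -0.002], [-0.003, -0.002, -1.0]]
contact_force: [-0.2, -0.0, 0.8]
opening: 0.544
gripper_force: 0.0
```

Run:
```python
from h import *
c=snap("wrist");q=axis(c,blob(c,proj(c,[.42,-.237,.01])[0],12,3),.005); print(q)
cv2.imwrite("pics/w5.png",c["frame"])
print(*delta([.4433,-.236,-.0144],.036))
```

```text
(array([324.95479421, 251.44549438]), array([ 0.44211981, -0.23595077,  0.005     ]), np.float64(0.03433258435940667), 101.03475189208984, 29.317974090576172)
at [ 0.4464 -0.2389  0.0498] yaw 0.038 shift [0.32 0.31 6.41] wz 0.002 t 14.97
```

>>> carry_out(
  series=[
    [[0.35, 0.3, 1.5], [0, 0, 0], 4.6],
    [[0, 0, 2], [0, 0, 0], 4.6],
    [[0, 0, 1.6], [0, 0, 0], 4.6],
    [[0, 0, 0.7], [0, 0, 0], 4.6],
    [[0, 0, 0], [0, 0, 0], 4.6],
  ],
)

```text
time: 15.38
tcp_pos: [0.441, -0.2354, -0.0113]
tcp_rot: [[-0.999, -0.037, -0.0], [-0.037, 0.999, 0.0], [0.0, 0.0, -1.0]]
contact_force: [-1.1, -0.4, 0.3]
opening: 0.537
gripper_force: 0.0
```

>>> carry_out(
  series=[
    [[0, 0, 0], [0, 0, 0], 4.4],
  ],
)

```text
time: 15.47
tcp_pos: [0.4417, -0.2361, -0.0097]
tcp_rot: [[-0.999, -0.037, 0.002], [-0.037, 0.999, -0.001], [-0.002, -0.001, -1.0]]
contact_force: [-0.2, 0.1, 0.6]
opening: 0.516
gripper_force: 0.0
```

Run:
```python
from h import *
print(*delta([.4425,-.236,-.0144],.036))
```

```text
at [ 0.4417 -0.2361 -0.0097] yaw 0.037 shift [-0.08  0.01  0.47] wz 0.001 t 15.47
```

>>> carry_out(
  series=[
    [[-0.1, 0, 0.4], [0, 0, 0], 4.3],
    [[0, 0, 0], [0, 0, 0], 3.5],
    [[0, 0, 0], [0, 0, 0], 2],
    [[0, 0, 0], [0, 0, 0], 2],
    [[0, 0, 0], [0, 0, 0], 2],
  ],
)

```text
time: 15.88
tcp_pos: [0.4424, -0.2363, -0.014]
tcp_rot: [[-0.999, -0.036, 0.002], [-0.036, 0.999, -0.001], [-0.002, -0.001, -1.0]]
contact_force: [-1.0, 1.0, 4.7]
opening: 0.325
gripper_force: 59.7
```

>>> carry_out(
  series=[
    [[0, 0, 0], [0, 0, 0], 2],
    [[0, 0, 0], [0, 0, 0], 2],
  ],
)

```text
time: 16.05
tcp_pos: [0.4424, -0.2363, -0.014]
tcp_rot: [[-0.999, -0.036, 0.002], [-0.036, 0.999, -0.001], [-0.002, -0.001, -1.0]]
contact_force: [0.7, 0.3, 5.5]
opening: 0.326
gripper_force: 59.8
```

>>> carry_out(
  series=[
    [[0, 0, -1], [0, 0, 0], 2],
    [[0, 0, -2.5], [0, 0, 0], 2],
    [[0, 0, -2.5], [0, 0, 0], 2],
    [[-0.6, 2, -1.5], [0, 0, 0], 2],
    [[-1.2, 3.6, 0], [0, 0, 0], 2],
  ],
)

```text
time: 16.47
tcp_pos: [0.4589, -0.1823, 0.0646]
tcp_rot: [[-0.999, -0.032, 0.006], [-0.032, 0.999, -0.005], [-0.005, -0.005, -1.0]]
contact_force: [1.7, -0.3, 0.0]
opening: 0.322
gripper_force: 59.4
```

>>> carry_out(
  series=[
    [[-1.3, 3.9, 0], [0, 0, 0], 2],
    [[-1.3, 3.9, 0], [0, 0, 0], 2],
    [[-1.3, 3.9, 0], [0, 0, 0], 2],
    [[-1.3, 3.9, 0], [0, 0, 0], 2],
    [[-1.3, 3.9, 0], [0, 0, 0], 2],
  ],
)

```text
time: 16.88
tcp_pos: [0.5154, 0.0198, 0.0601]
tcp_rot: [[-0.999, -0.036, -0.0], [-0.036, 0.999, -0.0], [0.0, -0.0, -1.0]]
contact_force: [0.7, -0.3, -0.6]
opening: 0.325
gripper_force: 59.4
```

>>> carry_out(
  series=[
    [[-1.3, 3.9, 0], [0, 0, 0], 2],
    [[-1.3, 3.9, 0], [0, 0, 0], 2],
    [[-1.3, 3.9, 0], [0, 0, 0], 2],
    [[-1.3, 3.9, 0], [0, 0, 0], 2],
    [[-1.3, 3.9, 0], [0, 0, 0], 2],
  ],
)

```text
time: 17.3
tcp_pos: [0.5733, 0.2171, 0.0598]
tcp_rot: [[-0.999, -0.036, -0.0], [-0.036, 0.999, -0.0], [0.0, -0.0, -1.0]]
contact_force: [0.4, -1.2, -1.0]
opening: 0.324
gripper_force: 59.4
```

>>> carry_out(
  series=[
    [[-1.3, 3.9, 0], [0, 0, -0.014], 2],
    [[-1.3, 3.5, 0], [0, 0, 0], 2],
    [[0, 0, 0], [0, 0, 0], 2],
    [[0, 0, 0], [0, 0, 0], 2],
    [[0, 0, 0], [0, 0, 0], 2],
  ],
)

```text
time: 17.72
tcp_pos: [0.5958, 0.2898, 0.0593]
tcp_rot: [[-0.999, -0.051, -0.001], [-0.051, 0.999, -0.001], [0.001, -0.001, -1.0]]
contact_force: [-0.0, -0.9, -0.6]
opening: 0.323
gripper_force: 59.4
```

Run:
```python
from h import *
print(*delta([.600,.307,-.0110],.05))
```

```text
at [0.5958 0.2898 0.0593] yaw 0.051 shift [-0.51  1.71  7.03] wz 0.001 t 17.72
```

>>> carry_out(
  series=[
    [[-0.5, 1.7, 1], [0, 0, 0], 2],
    [[0, 0, 2], [0, 0, 0], 2],
    [[0, 0, 2], [0, 0, 0], 2],
    [[0, 0, 0.8], [0, 0, 0], 2],
    [[0, 0, 0.2], [0, 0, 0], 2],
  ],
)

```text
time: 18.13
tcp_pos: [0.599, 0.3052, -0.0025]
tcp_rot: [[-0.999, -0.048, -0.004], [-0.048, 0.999, -0.002], [0.004, -0.002, -1.0]]
contact_force: [-0.5, -0.3, -0.5]
opening: 0.324
gripper_force: 59.5
```

>>> carry_out(
  series=[
    [[0, 0, 0], [0, 0, 0], 2],
    [[0, 0, 0], [0, 0, 0], 2],
  ],
)

```text
time: 18.3
tcp_pos: [0.6011, 0.307, 0.0015]
tcp_rot: [[-0.999, -0.049, 0.002], [-0.049, 0.999, 0.001], [-0.002, 0.001, -1.0]]
contact_force: [-1.2, -0.3, -0.9]
opening: 0.328
gripper_force: 59.5
```

Run:
```python
from h import *
print(*delta([.600,.307,-.0110],.05))
```

```text
at [0.6011 0.307  0.0015] yaw 0.049 shift [0.11 0.01 1.25] wz -0.001 t 18.3
```

>>> carry_out(
  series=[
    [[0.1, 0, 0.6], [0, 0, 0], 2],
    [[0, 0, 0.4], [0, 0, 0], 2],
    [[0, 0, 0.1], [0, 0, 0], 2],
    [[0, 0, 0], [0, 0, 0], 2],
    [[0, 0, 0], [0, 0, 0], 2],
  ],
)

```text
time: 18.72
tcp_pos: [0.5994, 0.3073, -0.0109]
tcp_rot: [[-0.999, -0.05, 0.0], [-0.05, 0.999, -0.0], [-0.0, -0.0, -1.0]]
contact_force: [-0.5, -0.4, 2.0]
opening: 0.324
gripper_force: 59.7
```

>>> carry_out(
  series=[
    [[0, 0, 0.08], [0, 0, 0], 2],
    [[0, 0, 0], [0, 0, 0], 2],
  ],
)

```text
time: 18.88
tcp_pos: [0.5994, 0.3073, -0.011]
tcp_rot: [[-0.999, -0.05, 0.0], [-0.05, 0.999, -0.0], [-0.0, -0.0, -1.0]]
contact_force: [-1.5, -2.9, 4.9]
opening: 0.324
gripper_force: 60.1
```

>>> carry_out(
  series=[
    [[0, 0, 0.06], [0, 0, 0], 2],
    [[0, 0, 0], [0, 0, 0], 2],
  ],
)

```text
time: 19.05
tcp_pos: [0.5994, 0.3073, -0.011]
tcp_rot: [[-0.999, -0.05, 0.001], [-0.05, 0.999, -0.0], [-0.0, -0.0, -1.0]]
contact_force: [-4.1, -2.9, 6.6]
opening: 0.322
gripper_force: 60.4
```

>>> carry_out(
  series=[
    [[0, 0, 0], [0, 0, 0], 4],
    [[0, 0, 0], [0, 0, 0], 4.3],
    [[0, 0, 0], [0, 0, 0], 4.3],
    [[0, 0, -1], [0, 0, 0], 4.3],
    [[0, 0, -3], [0, 0, 0], 4.3],
  ],
)

```text
time: 19.47
tcp_pos: [0.5961, 0.306, 0.0217]
tcp_rot: [[-0.999, -0.05, -0.01], [-0.05, 0.999, -0.004], [0.01, -0.004, -1.0]]
contact_force: [-0.6, -1.0, -0.6]
opening: 0.499
gripper_force: 0.0
```

>>> carry_out(
  series=[
    [[0, 0, -4], [0, 0, 0], 5],
    [[1.5, 0, -3.8], [0, 0, 0], 5],
    [[2.7, -2.5, -2], [0, 0, 0.05], 5],
    [[3, -2.5, -1], [0, 0, 0], 6],
    [[3, -2.5, -1], [0, 0, 0], 7],
  ],
)

```text
time: 19.88
tcp_pos: [0.4983, 0.23, 0.1477]
tcp_rot: [[-1.0, -0.001, 0.003], [-0.001, 1.0, 0.001], [-0.003, 0.001, -1.0]]
contact_force: [0.4, -0.7, 0.2]
opening: 0.814
gripper_force: 0.0
```

>>> carry_out(
  series=[
    [[2, -2, -1], [0, 0, 0], 8],
    [[0, 0, 0], [0, 0, 0], 8],
    [[0, 0, 0], [0, 0, 0], 8],
    [[0, 0, 0], [0, 0, 0], 8],
  ],
)

```text
time: 20.22
tcp_pos: [0.4792, 0.2107, 0.1557]
tcp_rot: [[-1.0, -0.0, 0.001], [-0.0, 1.0, 0.001], [-0.001, 0.001, -1.0]]
contact_force: [-0.2, 0.2, -0.8]
opening: 0.938
gripper_force: 0.0
```

Run:
```python
from h import *
np.set_printoptions(precision=4,suppress=True)
c=snap("wrist");cv2.imwrite("pics/w6.png",c["frame"]);print(robot.sense()["tcp_pos"])
for p,t in(([.603,.173,.012],22),([.60,.307,.012],12)):
  q=axis(c,blob(c,proj(c,p)[0],t,3),.008);print(q[0],q[1],"%.3f %.0f %.0f"%q[2:])
for q in marks(c): print(q[0],q[1],"%.3f %.0f %.0f"%q[2:])
print(*delta([.49,-.15,.19],0.138))
```

```text
[0.4791 0.2108 0.155 ]
[275.4909 352.3961] [0.6069 0.172  0.008 ] 0.012 100 30
[319.9269 404.3769] [0.6622 0.211  0.008 ] 1.569 630 190
[201.8139 344.1392] [0.6027 0.1058 0.0015] 0.032 109 39
[358.573  341.4303] [0.6001 0.2454 0.0015] 0.028 109 38
[422.1494 328.9744] [0.5876 0.301  0.0015] 0.047 109 38
at [0.4791 0.2108 0.155 ] yaw 0.0 shift [ -1.07 -36.08  -3.51] wz -0.138 t 20.27
```

Run:
```python
from h import *
c=snap("wrist");S=snap("scene")
cv2.imwrite("pics/z1.png",np.hstack([cv2.resize(c["frame"][280:420,150:470],(400,350),interpolation=2)[:, :400],cv2.resize(S["frame"][265:385,270:407],(400,350),interpolation=2)]))
```

```text
(no output)
```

View pics/z1.png

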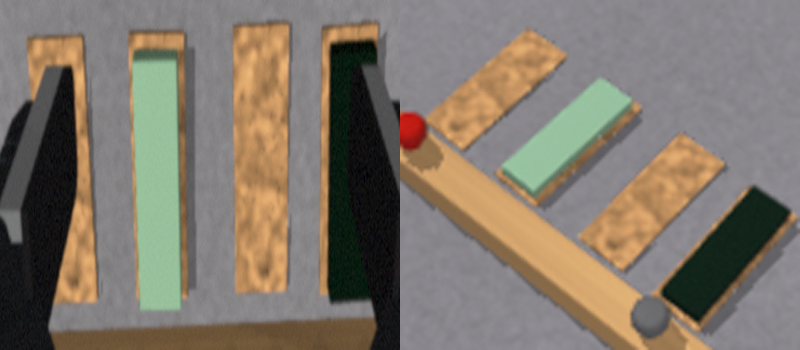

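b and d sit correctly on marks 2 and 4 but about 3 mm towards +x (near margins ≈7 mm against 4). I'll correct the next placements by −3 mm and mend these afterwards. Now c.

>>> carry_out(
  series=[
    [[0, -3, -1.5], [0, 0, 0], 6],
    [[0, -3.9, -1], [0, 0, 0], 6],
    [[0, -4, -1], [0, 0, 0], 6],
    [[0, -4.1, 0], [0, 0, 0], 6],
    [[0, -4.1, 0], [0, 0, 0], 6],
  ],
)

```text
time: 20.78
tcp_pos: [0.4793, 0.0182, 0.1905]
tcp_rot: [[-1.0, -0.002, 0.0], [-0.002, 1.0, 0.0], [-0.0, 0.0, -1.0]]
contact_force: [0.3, -0.6, 0.0]
opening: 0.704
gripper_force: 0.0
```

>>> carry_out(
  series=[
    [[0, -4.1, 0], [0, 0, 0], 6],
    [[0, -4.1, 0], [0, 0, 0], 6],
    [[0, -4.1, 0], [0, 0, 0], 6],
    [[-0.5, -4, 0], [0, 0, -0.05], 6],
    [[-0.5, -0.7, 0], [0, 0, -0.088], 5],
  ],
)

```text
time: 21.2
tcp_pos: [0.489, -0.1558, 0.1889]
tcp_rot: [[-0.991, -0.135, -0.002], [-0.135, 0.991, -0.002], [0.003, -0.001, -1.0]]
contact_force: [-0.5, -0.3, -0.6]
opening: 0.592
gripper_force: 0.0
```

>>> carry_out(
  series=[
    [[0, 0, 0], [0, 0, 0], 5],
    [[0, 0, 0], [0, 0, 0], 5],
    [[0, 0, 0], [0, 0, 0], 5],
  ],
)

```text
time: 21.45
tcp_pos: [0.4894, -0.1494, 0.1897]
tcp_rot: [[-0.991, -0.137, -0.001], [-0.137, 0.991, 0.001], [0.001, 0.001, -1.0]]
contact_force: [-1.1, 0.1, -0.6]
opening: 0.584
gripper_force: 0.0
```

Run:
```python
from h import *
np.set_printoptions(precision=4,suppress=True)
c=snap("wrist");cv2.imwrite("pics/w7.png",c["frame"]);print(robot.sense()["tcp_pos"])
k=blob(c,proj(c,[.535,-.136,.01])[0],22,3);q=axis(c,k,.005);print(q[0],q[1],"%.3f %.0f %.0f"%q[2:])
w=onz(c,k[:,0],.005)[:,:2]; u=np.array([np.cos(q[2]),np.sin(q[2])]); t=w@u; s=w@[-u[1],u[0]]
m=(t>t.min()+.005)&(t<t.min()+.05); mid=(s[m].max()+s[m].min())/2; g=u*(t.min()+.025)+np.array([-u[1],u[0]])*mid
print("near end",u*t.min()+np.array([-u[1],u[0]])*mid,"grasp",g)
# lamp foot blue
H=cv2.cvtColor(c["frame"],cv2.COLOR_BGR2HSV); b=cv2.inRange(H,(100,120,40),(125,255,255)); kb=max(cv2.findContours(b,0,1)[0],key=cv2.contourArea)
wb=onz(c,kb[:,0],.022)[:,:2]; print("foot rim min along u",(wb@u).min()-t.min(), cv2.minEnclosingCircle((wb*1000).astype(np.float32)))
print(*delta([g[0],g[1],-.0135],q[2]))
```

```text
[ 0.4894 -0.1491  0.19  ]
[328.9941 270.0731] [ 0.5522 -0.1317  0.005 ] 0.132 68 30
near end [ 0.5196 -0.1358] grasp [ 0.5444 -0.1325]
foot rim min along u 0.05975467721343375 ((644.7546997070312, -124.05518341064453), 66.07984924316406)
at [ 0.4894 -0.1491  0.19  ] yaw 0.138 shift [-5.68  0.87 20.35] wz 0.006 t 21.5
```

View pics/w7.png

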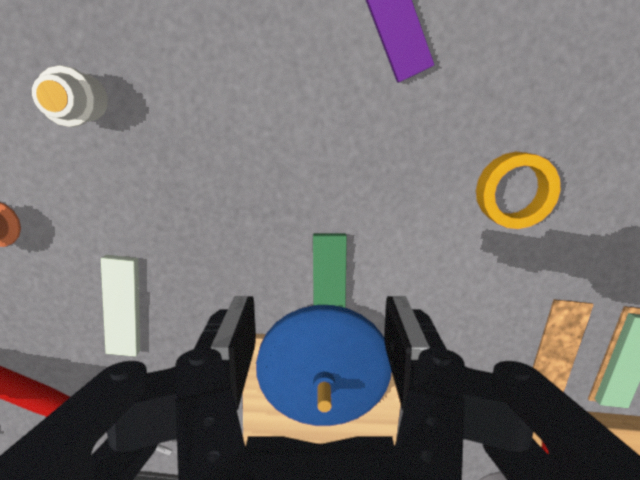

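c's free end is at (330,235)–(330,305), the foot at (323,365) and a at (119,305). Descend on c near its free end.

>>> carry_out(
  series=[
    [[-1.4, 0.2, 3], [0, 0, 0], 4.6],
    [[-1.4, 0.2, 3.8], [0, 0, 0], 4.6],
    [[-1.4, 0.2, 3.8], [0, 0, 0], 4.6],
    [[-1.1, 0.2, 3.5], [0, 0, 0], 4.6],
    [[0, 0, 1], [0, 0, 0], 4.6],
  ],
)

```text
time: 21.92
tcp_pos: [0.5385, -0.1318, 0.0325]
tcp_rot: [[-0.99, -0.14, -0.009], [-0.14, 0.99, 0.003], [0.008, 0.005, -1.0]]
contact_force: [-1.7, 0.2, -2.0]
opening: 0.541
gripper_force: 0.0
```

>>> carry_out(
  series=[
    [[0, 0, 0], [0, 0, 0], 4.6],
    [[0, 0, 0], [0, 0, 0], 4.6],
    [[0, 0, 0], [0, 0, 0], 4.6],
  ],
)

```text
time: 22.17
tcp_pos: [0.5418, -0.1353, 0.0425]
tcp_rot: [[-0.99, -0.138, 0.004], [-0.138, 0.99, -0.001], [-0.004, -0.002, -1.0]]
contact_force: [-0.2, -0.2, 0.3]
opening: 0.54
gripper_force: 0.0
```

Run:
```python
from h import *
print(*delta([.542,-.1328,-.0132],.138))
```

```text
at [ 0.5418 -0.1353  0.0425] yaw 0.138 shift [-0.03  0.26  5.57] wz 0.0 t 22.17
```

>>> carry_out(
  series=[
    [[0, 0.25, 1.5], [0, 0, 0], 4.6],
    [[0, 0, 1.7], [0, 0, 0], 4.6],
    [[0, 0, 1.2], [0, 0, 0], 4.6],
    [[0, 0, 0.5], [0, 0, 0], 4.6],
    [[0, 0, 0], [0, 0, 0], 4.6],
  ],
)

```text
time: 22.58
tcp_pos: [0.5399, -0.1327, -0.0098]
tcp_rot: [[-0.991, -0.137, -0.0], [-0.137, 0.991, 0.0], [0.0, 0.0, -1.0]]
contact_force: [0.0, -0.2, 0.4]
opening: 0.535
gripper_force: 0.0
```

>>> carry_out(
  series=[
    [[0, 0, 0], [0, 0, 0], 4.6],
    [[0, 0, 0], [0, 0, 0], 4.4],
  ],
)

```text
time: 22.75
tcp_pos: [0.5411, -0.133, -0.0082]
tcp_rot: [[-0.99, -0.138, 0.002], [-0.138, 0.99, -0.001], [-0.002, -0.001, -1.0]]
contact_force: [0.1, 0.2, -0.6]
opening: 0.52
gripper_force: 0.0
```

Run:
```python
from h import *
c=snap("wrist");q=axis(c,blob(c,proj(c,[.535,-.136,.01])[0],22,3),.005);print(q[0],q[1],"%.3f %.0f %.0f"%q[2:])
print(*delta([.542,-.1328,-.0135],.138))
```

```text
[319.17640578 328.81237906] [ 0.55031191 -0.13184016  0.005     ] 0.140 75 31
at [ 0.5411 -0.133  -0.0083] yaw 0.138 shift [-0.09  0.    0.52] wz 0.0 t 22.8
```

>>> carry_out(
  series=[
    [[0, 0, 0.45], [0, 0, 0], 4.2],
    [[0, 0, 0], [0, 0, 0], 3.5],
    [[0, 0, 0], [0, 0, 0], 2],
    [[0, 0, 0], [0, 0, 0], 2],
    [[0, 0, 0], [0, 0, 0], 2],
  ],
)

```text
time: 23.22
tcp_pos: [0.5402, -0.1327, -0.0141]
tcp_rot: [[-0.99, -0.138, -0.0], [-0.138, 0.99, -0.0], [0.0, -0.0, -1.0]]
contact_force: [-0.5, -0.8, 2.1]
opening: 0.325
gripper_force: 59.5
```

>>> carry_out(
  series=[
    [[0, 0, 0], [0, 0, 0], 2],
    [[0, 0, 0], [0, 0, 0], 2],
  ],
)

```text
time: 23.38
tcp_pos: [0.5402, -0.1327, -0.0141]
tcp_rot: [[-0.99, -0.138, -0.0], [-0.138, 0.99, -0.0], [0.0, -0.0, -1.0]]
contact_force: [-1.4, 0.1, 2.1]
opening: 0.323
gripper_force: 59.6
```

>>> carry_out(
  series=[
    [[0.2, 0, 0], [0, 0, 0], 2],
    [[0.3, 0, 0], [0, 0, 0], 2],
    [[0.4, 0, 0], [0, 0, 0], 2],
    [[0.4, 0, 0], [0, 0, 0], 2],
    [[0.4, 0, 0], [0, 0, 0], 2],
  ],
)

```text
time: 23.8
tcp_pos: [0.5232, -0.135, -0.0141]
tcp_rot: [[-0.99, -0.138, 0.001], [-0.138, 0.99, -0.0], [-0.001, -0.0, -1.0]]
contact_force: [1.9, 0.3, 1.1]
opening: 0.323
gripper_force: 59.4
```

>>> carry_out(
  series=[
    [[0.4, 0, 0], [0, 0, 0], 2],
    [[0.4, 0, 0], [0, 0, 0], 2],
    [[0.4, 0, 0], [0, 0, 0], 2],
    [[0.4, 0, 0], [0, 0, 0], 2],
    [[0.4, 0, 0], [0, 0, 0], 2],
  ],
)

```text
time: 24.22
tcp_pos: [0.5033, -0.1378, -0.0141]
tcp_rot: [[-0.99, -0.138, 0.0], [-0.138, 0.99, -0.0], [-0.0, -0.0, -1.0]]
contact_force: [2.5, -0.4, 2.2]
opening: 0.321
gripper_force: 59.5
```

>>> carry_out(
  series=[
    [[0.4, 0, 0], [0, 0, 0], 2],
    [[0.5, 0, 0], [0, 0, 0], 2],
    [[0.6, 0, 0], [0, 0, 0], 2],
    [[0.6, 0, 0], [0, 0, 0], 2],
    [[0.3, 0, 0], [0, 0, 0], 2],
  ],
)

```text
time: 24.63
tcp_pos: [0.4792, -0.1412, -0.0141]
tcp_rot: [[-0.99, -0.138, 0.0], [-0.138, 0.99, -0.0], [-0.0, -0.0, -1.0]]
contact_force: [1.3, -0.6, 2.7]
opening: 0.324
gripper_force: 59.6
```

Run:
```python
from h import *
s=robot.sense();print(s["tcp_pos"],s["contact_force"],s["gripper_force"],s["time"])
c=snap("wrist");S=snap("scene")
H=cv2.cvtColor(c["frame"],cv2.COLOR_BGR2HSV); 
h0=cv2.imread("pics/scene0.png"); f=lambda im: cv2.moments(cv2.inRange(cv2.cvtColor(im[200:290,160:260],cv2.COLOR_BGR2HSV),(100,120,40),(125,255,255)))
for im in(h0,S["frame"]): m=f(im); print(m["m10"]/m["m00"],m["m01"]/m["m00"],m["m00"]/255)
cv2.imwrite("pics/z2.png",np.hstack([cv2.resize(c["frame"],(400,300)),cv2.resize(S["frame"][150:300,140:340],(400,300),interpolation=2)]))
```

```text
[ 0.47920043 -0.14117111 -0.01406627] [ 1.26252267 -0.63374283  2.70570121] 59.568191170692444 24.6333
55.6323311976343 45.583538689009366 2029.0
55.5490099009901 45.638118811881185 2020.0
```

View pics/z2.png

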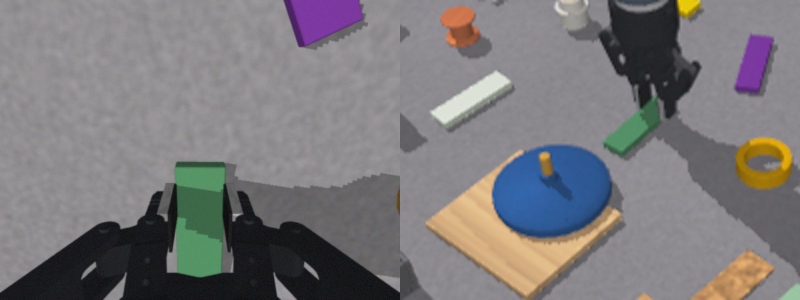

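c is out at (632,130) in the right half, and the foot hasn't moved (centroid shift 0.1 px). Now regrasp it at its centre.

>>> carry_out(
  series=[
    [[0, 0, 0], [0, 0, 0], 4.5],
    [[0, 0, 0], [0, 0, 0], 4.6],
    [[0, 0, -1.5], [0, 0, 0], 4.6],
    [[-1, 0, -2.5], [0, 0, 0], 4.6],
    [[-1.8, 0, -2], [0, 0, 0], 4.6],
  ],
)

```text
time: 25.15
tcp_pos: [0.5063, -0.1371, 0.0456]
tcp_rot: [[-0.991, -0.137, -0.003], [-0.137, 0.991, 0.001], [0.003, 0.001, -1.0]]
contact_force: [0.7, 0.1, 0.4]
opening: 0.539
gripper_force: 0.0
```

>>> carry_out(
  series=[
    [[0, 0, 0], [0, 0, 0], 4.6],
    [[0, 0, 0], [0, 0, 0], 4.6],
    [[0, 0, 0], [0, 0, 0], 4.6],
  ],
)

```text
time: 25.4
tcp_pos: [0.5067, -0.1369, 0.0443]
tcp_rot: [[-0.99, -0.138, -0.003], [-0.138, 0.99, 0.001], [0.002, 0.001, -1.0]]
contact_force: [0.3, 0.1, -0.0]
opening: 0.535
gripper_force: 0.0
```

Run:
```python
from h import *
c=snap("wrist");q=axis(c,blob(c,proj(c,[.48,-.141,.01])[0],22,3),.005);print(q[0],q[1],"%.3f %.0f %.0f"%q[2:])
print(*delta([q[1][0],q[1][1],-.0135],q[2]))
```

```text
[318.17821718 255.15650287] [ 0.50312079 -0.13807326  0.005     ] 0.129 102 30
at [ 0.5063 -0.1368  0.0439] yaw 0.138 shift [ 0.31 -0.09  5.74] wz 0.009 t 25.45
```

>>> carry_out(
  series=[
    [[0.3, -0.1, 1.5], [0, 0, 0], 4.6],
    [[0, 0, 1.8], [0, 0, 0], 4.6],
    [[0, 0, 1.5], [0, 0, 0], 4.6],
    [[0, 0, 0.7], [0, 0, 0], 4.6],
    [[0, 0, 0], [0, 0, 0], 4.6],
  ],
)

```text
time: 25.87
tcp_pos: [0.5022, -0.1379, -0.0126]
tcp_rot: [[-0.99, -0.138, -0.006], [-0.138, 0.99, 0.002], [0.006, 0.003, -1.0]]
contact_force: [0.7, 1.2, 0.2]
opening: 0.54
gripper_force: 0.0
```

>>> carry_out(
  series=[
    [[0, 0, 0], [0, 0, 0], 4.6],
    [[0, 0, 0], [0, 0, 0], 4.4],
  ],
)

```text
time: 26.03
tcp_pos: [0.505, -0.1387, -0.0085]
tcp_rot: [[-0.99, -0.138, 0.001], [-0.138, 0.99, -0.0], [-0.001, -0.0, -1.0]]
contact_force: [-0.6, -1.0, -0.3]
opening: 0.516
gripper_force: 0.0
```

Run:
```python
from h import *
print(*delta([.5031,-.138,-.0140],.138))
```

```text
at [ 0.505  -0.1387 -0.0085] yaw 0.138 shift [0.18 0.1  0.55] wz 0.0 t 26.03
```

>>> carry_out(
  series=[
    [[0.2, 0.1, 0.5], [0, 0, 0], 4.2],
    [[0, 0, 0], [0, 0, 0], 3.5],
    [[0, 0, 0], [0, 0, 0], 2],
    [[0, 0, 0], [0, 0, 0], 2],
    [[0, 0, 0], [0, 0, 0], 2],
  ],
)

```text
time: 26.45
tcp_pos: [0.5029, -0.1379, -0.0138]
tcp_rot: [[-0.99, -0.138, 0.001], [-0.138, 0.99, -0.0], [-0.001, -0.0, -1.0]]
contact_force: [-0.6, -0.0, 1.6]
opening: 0.327
gripper_force: 59.4
```

>>> carry_out(
  series=[
    [[0, 0, 0], [0, 0, 0], 2],
    [[0, 0, 0], [0, 0, 0], 2],
  ],
)

```text
time: 26.62
tcp_pos: [0.5029, -0.1379, -0.0137]
tcp_rot: [[-0.99, -0.138, 0.001], [-0.138, 0.99, -0.0], [-0.001, -0.0, -1.0]]
contact_force: [-0.9, 1.1, 3.1]
opening: 0.323
gripper_force: 59.6
```

>>> carry_out(
  series=[
    [[0, 0, -1], [0, 0, 0], 2],
    [[0, 0, -2.5], [0, 0, 0], 2],
    [[0, 0, -2.5], [0, 0, 0], 2],
    [[-0.8, 2, -1.5], [0, 0, 0], 2],
    [[-1.4, 3.6, 0], [0, 0, 0], 2],
  ],
)

```text
time: 27.03
tcp_pos: [0.5188, -0.0821, 0.066]
tcp_rot: [[-0.991, -0.133, 0.007], [-0.133, 0.991, -0.003], [-0.007, -0.004, -1.0]]
contact_force: [1.1, 0.5, 0.1]
opening: 0.323
gripper_force: 59.3
```

>>> carry_out(
  series=[
    [[-1.4, 3.6, 0], [0, 0, 0], 2],
    [[-1.4, 3.6, 0], [0, 0, 0], 2],
    [[-1.4, 3.6, 0], [0, 0, 0], 2],
    [[-1.4, 3.6, 0], [0, 0, 0], 2],
    [[-1.4, 3.6, 0], [0, 0, 0], 2],
  ],
)

```text
time: 27.45
tcp_pos: [0.5613, 0.1105, 0.0612]
tcp_rot: [[-0.99, -0.138, 0.0], [-0.138, 0.99, -0.0], [-0.0, -0.0, -1.0]]
contact_force: [0.9, -0.7, -2.1]
opening: 0.32
gripper_force: 59.3
```

>>> carry_out(
  series=[
    [[-1.4, 3.6, 0], [0, 0, 0], 2],
    [[-1.4, 3.6, 0], [0, 0, 0], 2],
    [[-1.4, 3.6, 0], [0, 0, 0.107], 2],
    [[-0.6, 2.3, 0], [0, 0, 0], 2],
    [[0, 0, 0], [0, 0, 0], 2],
  ],
)

```text
time: 27.87
tcp_pos: [0.5929, 0.2495, 0.0605]
tcp_rot: [[-0.999, -0.036, -0.001], [-0.036, 0.999, 0.002], [0.0, 0.002, -1.0]]
contact_force: [-0.3, 0.1, -0.5]
opening: 0.324
gripper_force: 59.4
```

>>> carry_out(
  series=[
    [[0, 0, 0], [0, 0, 0], 2],
    [[0, 0, 0], [0, 0, 0], 2],
  ],
)

```text
time: 28.03
tcp_pos: [0.593, 0.2438, 0.0606]
tcp_rot: [[-1.0, -0.031, -0.001], [-0.031, 1.0, -0.001], [0.001, -0.001, -1.0]]
contact_force: [0.7, 0.3, -0.9]
opening: 0.326
gripper_force: 59.4
```

Run:
```python
from h import *
print(*delta([.597,.2452,-.0110],.031))
```

```text
at [0.593  0.2438 0.0606] yaw 0.031 shift [-0.41  0.13  7.16] wz 0.0 t 28.03
```

>>> carry_out(
  series=[
    [[-0.4, 0.1, 1], [0, 0, 0], 2],
    [[0, 0, 2], [0, 0, 0], 2],
    [[0, 0, 2], [0, 0, 0], 2],
    [[0, 0, 1], [0, 0, 0], 2],
    [[0, 0, 0.3], [0, 0, 0], 2],
  ],
)

```text
time: 28.45
tcp_pos: [0.5956, 0.2438, -0.0057]
tcp_rot: [[-1.0, -0.03, -0.005], [-0.03, 1.0, -0.002], [0.005, -0.002, -1.0]]
contact_force: [-0.2, -0.4, -0.8]
opening: 0.321
gripper_force: 59.4
```

>>> carry_out(
  series=[
    [[0, 0, 0], [0, 0, 0], 2],
    [[0, 0, 0], [0, 0, 0], 2],
    [[0, 0, 0], [0, 0, 0], 2],
  ],
)

```text
time: 28.7
tcp_pos: [0.5982, 0.2457, -0.0005]
tcp_rot: [[-1.0, -0.031, 0.002], [-0.031, 1.0, 0.001], [-0.002, 0.001, -1.0]]
contact_force: [0.6, 0.6, -0.9]
opening: 0.327
gripper_force: 59.4
```

Run:
```python
from h import *
print(*delta([.597,.2452,-.0110],.031))
```

```text
at [ 5.982e-01  2.457e-01 -5.000e-04] yaw 0.031 shift [ 0.12 -0.05  1.05] wz -0.0 t 28.7
```

>>> carry_out(
  series=[
    [[0.1, 0, 0.5], [0, 0, 0], 2],
    [[0, 0, 0.35], [0, 0, 0], 2],
    [[0, 0, 0.1], [0, 0, 0], 2],
    [[0, 0, 0], [0, 0, 0], 2],
    [[0, 0, 0], [0, 0, 0], 2],
  ],
)

```text
time: 29.12
tcp_pos: [0.5965, 0.2458, -0.0108]
tcp_rot: [[-1.0, -0.031, 0.001], [-0.031, 1.0, 0.0], [-0.001, 0.0, -1.0]]
contact_force: [-0.8, -0.7, 5.2]
opening: 0.324
gripper_force: 60.0
```

>>> carry_out(
  series=[
    [[0, 0, 0.08], [0, 0, 0], 2],
    [[0, 0, 0], [0, 0, 0], 2],
  ],
)

```text
time: 29.28
tcp_pos: [0.5966, 0.2458, -0.0108]
tcp_rot: [[-1.0, -0.031, 0.001], [-0.031, 1.0, 0.0], [-0.001, 0.0, -1.0]]
contact_force: [-3.6, -0.3, 8.7]
opening: 0.317
gripper_force: 60.4
```

>>> carry_out(
  series=[
    [[0, 0, 0.06], [0, 0, 0], 2],
    [[0, 0, 0], [0, 0, 0], 2],
  ],
)

```text
time: 29.45
tcp_pos: [0.5966, 0.2458, -0.0108]
tcp_rot: [[-1.0, -0.031, 0.001], [-0.031, 1.0, 0.0], [-0.001, 0.0, -1.0]]
contact_force: [-4.5, -2.2, 10.4]
opening: 0.32
gripper_force: 60.7
```

>>> carry_out(
  series=[
    [[0, 0, 0], [0, 0, 0], 4],
    [[0, 0, 0], [0, 0, 0], 4.2],
    [[0, 0, 0], [0, 0, 0], 4.2],
    [[0, 0, -1], [0, 0, 0], 4.2],
    [[0, 0, -3], [0, 0, 0], 4.2],
  ],
)

```text
time: 29.87
tcp_pos: [0.5927, 0.2444, 0.0212]
tcp_rot: [[-0.999, -0.031, -0.01], [-0.031, 1.0, -0.004], [0.01, -0.003, -1.0]]
contact_force: [0.3, 0.3, -0.7]
opening: 0.495
gripper_force: 0.0
```

>>> carry_out(
  series=[
    [[0, 0, -4], [0, 0, 0], 5],
    [[2.5, -0.5, -3], [0, 0, 0.031], 6],
    [[3.5, -0.7, -2], [0, 0, 0], 7],
    [[3.5, -0.7, -2], [0, 0, 0], 8],
    [[3.5, -0.7, -1], [0, 0, 0], 8.5],
  ],
)

```text
time: 30.28
tcp_pos: [0.4659, 0.2188, 0.1504]
tcp_rot: [[-1.0, 0.0, 0.004], [0.0, 1.0, 0.002], [-0.004, 0.002, -1.0]]
contact_force: [-0.6, 0.3, 0.9]
opening: 0.992
gripper_force: 0.0
```

>>> carry_out(
  series=[
    [[0, 0, 0], [0, 0, 0], 8.5],
    [[0, 0, 0], [0, 0, 0], 8.5],
    [[0, 0, 0], [0, 0, 0], 8.5],
  ],
)

```text
time: 30.53
tcp_pos: [0.4666, 0.2189, 0.1473]
tcp_rot: [[-1.0, -0.0, 0.001], [-0.0, 1.0, 0.0], [-0.001, 0.0, -1.0]]
contact_force: [0.6, -0.2, -1.2]
opening: 0.993
gripper_force: 0.0
```

```bash
cat >> h.py <<'E'
M={1:(.6045,.105,.029),2:(.6028,.173,.009),3:(.5998,.2455,.031),4:(.600,.307,.050)}
def margins(c,n):
    """near-end margin bar-bottom to mark edge (mm, want 4) and left/right margins at z=.003 / top"""
    x,y,t=M[n]; u=np.array([np.cos(t),np.sin(t)]); v=np.array([-u[1],u[0]])
    H=cv2.cvtColor(c["frame"],cv2.COLOR_BGR2HSV); o=cv2.inRange(H,(4,70,60),(22,255,255))
    out=[]
    for off in(-.008,0,.008):
        s=np.arange(-.075,0.02,.00025); P=np.c_[np.outer(s,u)+[x,y]+v*off,np.full(len(s),.003)]
        p=np.round(proj(c,P)).astype(int); ok=(p[:,1]<480)&(p[:,0]<640)&(p>=0).all(1); s=s[ok];p=p[ok]
        b=cv2.medianBlur(o,3)[p[:,1],p[:,0]]>0; i=np.argmax(b); j=i+np.argmax(~b[i:]); out.append(((s[i]*1000).round(1),((s[j]-s[i])*1000).round(1)))
    return out
E
python3 - <<'E'
from h import *
c=snap("wrist");cv2.imwrite("pics/w8.png",c["frame"]);print(robot.sense()["tcp_pos"])
for n in M: print(n,margins(c,n))
E
```

```text
[0.4667833  0.21882267 0.14658134]
1 [(np.float64(-52.2), np.float64(3.8)), (np.float64(17.8), np.float64(0.0)), (np.float64(2.3), np.float64(0.0))]
2 [(np.float64(-52.0), np.float64(6.5)), (np.float64(-52.0), np.float64(6.5)), (np.float64(-52.0), np.float64(6.5))]
3 [(np.float64(-52.0), np.float64(3.8)), (np.float64(-51.7), np.float64(2.8)), (np.float64(-52.5), np.float64(3.8))]
4 [(np.float64(-52.5), np.float64(7.5)), (np.float64(-52.0), np.float64(6.5)), (np.float64(-51.5), np.float64(6.5))]
```

View pics/w8.png

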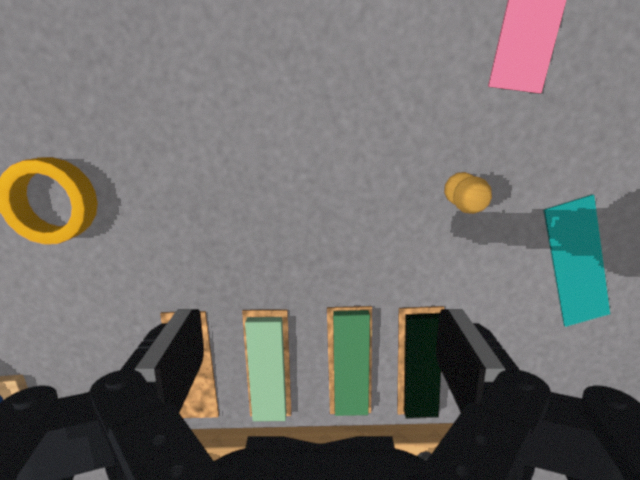

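c is centred on mark_3 (near margin 3.5 mm), and b and d are about 2.5 mm off centre, well within the cork. Now a.

>>> carry_out(
  series=[
    [[-0.4, -2.5, -0.5], [0, 0, 0], 5],
    [[-0.6, -3.9, -0.5], [0, 0, 0], 5],
    [[-0.6, -3.9, 0], [0, 0, 0], 5],
    [[-0.6, -3.9, 0], [0, 0, 0], 5],
    [[-0.6, -3.9, 0], [0, 0, 0], 5],
  ],
)

```text
time: 31.0
tcp_pos: [0.495, 0.0359, 0.1558]
tcp_rot: [[-1.0, -0.001, -0.002], [-0.001, 1.0, -0.0], [0.002, -0.0, -1.0]]
contact_force: [0.3, -0.1, 0.2]
opening: 0.584
gripper_force: 0.0
```

>>> carry_out(
  series=[
    [[-0.6, -3.9, 0], [0, 0, 0], 5],
    [[-0.6, -3.9, 0], [0, 0, 0], 5],
    [[-0.6, -3.9, 0], [0, 0, 0], 5],
    [[-0.6, -3.9, 0], [0, 0, 0], 5],
    [[-0.6, -3.9, 0], [0, 0, 0], 5],
  ],
)

```text
time: 31.42
tcp_pos: [0.5249, -0.1598, 0.1554]
tcp_rot: [[-1.0, 0.0, -0.002], [0.0, 1.0, 0.001], [0.002, 0.001, -1.0]]
contact_force: [0.5, 1.3, 0.7]
opening: 0.582
gripper_force: 0.0
```

>>> carry_out(
  series=[
    [[-0.6, -3.9, 0], [0, 0, 0], 5],
    [[-0.6, -3.9, 0], [0, 0, 0], 5],
    [[-0.6, -3.9, 0], [0, 0, 0], 5],
    [[-0.6, -3.9, 0], [0, 0, 0], 5],
    [[0, 0, 0], [0, 0, 0], 5],
  ],
)

```text
time: 31.83
tcp_pos: [0.5478, -0.3204, 0.1524]
tcp_rot: [[-1.0, 0.006, -0.005], [0.006, 1.0, 0.0], [0.005, -0.0, -1.0]]
contact_force: [0.2, -1.0, -1.1]
opening: 0.588
gripper_force: 0.0
```

>>> carry_out(
  series=[
    [[0, 0, 0], [0, 0, 0], 5],
    [[0, 0, 0], [0, 0, 0], 5],
  ],
)

```text
time: 32.0
tcp_pos: [0.5486, -0.3134, 0.155]
tcp_rot: [[-1.0, 0.001, -0.002], [0.001, 1.0, 0.002], [0.002, 0.002, -1.0]]
contact_force: [-0.3, 0.5, -0.5]
opening: 0.583
gripper_force: 0.0
```

Run:
```python
from h import *
c=snap("wrist");cv2.imwrite("pics/w9.png",c["frame"]);p=proj(c,[.6,-.325,.01])[0];print(p)
q=axis(c,blob(c,p,22,3),.005);print(q[0],q[1],"%.3f %.0f %.0f"%q[2:])
print(*delta([q[1][0],q[1][1],.045],q[2]))
```

```text
[305.07249877 273.91149415]
[309.65693972 287.81060804] [ 0.61469977 -0.32148753  0.005     ] 0.024 101 30
at [ 0.5487 -0.3127  0.1559] yaw 0.001 shift [-6.61 -0.9  11.08] wz -0.024 t 32.05
```

>>> carry_out(
  series=[
    [[-1.8, -0.3, 2.5], [0, 0, -0.024], 4.6],
    [[-1.8, -0.3, 3], [0, 0, 0], 4.6],
    [[-1.8, -0.2, 3], [0, 0, 0], 4.6],
    [[-1.2, -0.1, 2.5], [0, 0, 0], 4.6],
    [[0, 0, 0], [0, 0, 0], 4.6],
  ],
)

```text
time: 32.47
tcp_pos: [0.6135, -0.3171, 0.039]
tcp_rot: [[-1.0, -0.027, -0.009], [-0.027, 1.0, 0.006], [0.009, 0.006, -1.0]]
contact_force: [0.3, 0.8, -0.3]
opening: 0.541
gripper_force: 0.0
```

>>> carry_out(
  series=[
    [[0, 0, 0], [0, 0, 0], 4.6],
    [[0, 0, 0], [0, 0, 0], 4.6],
    [[0, 0, 0], [0, 0, 0], 4.6],
  ],
)

```text
time: 32.72
tcp_pos: [0.6155, -0.3213, 0.0506]
tcp_rot: [[-1.0, -0.025, 0.004], [-0.025, 1.0, -0.003], [-0.004, -0.003, -1.0]]
contact_force: [-0.1, -0.8, 0.5]
opening: 0.538
gripper_force: 0.0
```

Run:
```python
from h import *
c=snap("wrist");p=proj(c,[.59,-.322,.01])[0]
q=axis(c,blob(c,p,22,3),.005);print(q[0],q[1],"%.3f %.0f %.0f"%q[2:])
print(*delta([q[1][0],q[1][1],-.014],q[2]))
```

```text
[320.03864937 251.97188503] [ 0.61253987 -0.32133864  0.005     ] 0.024 101 30
at [ 0.6155 -0.3215  0.0506] yaw 0.024 shift [0.32 0.04 6.46] wz 0.001 t 32.77
```

>>> carry_out(
  series=[
    [[0.3, 0, 1.5], [0, 0, 0], 4.6],
    [[0, 0, 2], [0, 0, 0], 4.6],
    [[0, 0, 1.6], [0, 0, 0], 4.6],
    [[0, 0, 0.8], [0, 0, 0], 4.6],
    [[0, 0, 0], [0, 0, 0], 4.6],
  ],
)

```text
time: 33.18
tcp_pos: [0.6106, -0.3208, -0.0132]
tcp_rot: [[-1.0, -0.024, -0.002], [-0.024, 1.0, 0.001], [0.002, 0.001, -1.0]]
contact_force: [-0.8, 0.7, -0.7]
opening: 0.538
gripper_force: 0.0
```

>>> carry_out(
  series=[
    [[0, 0, 0], [0, 0, 0], 4.4],
    [[0, 0, 0], [0, 0, 0], 4.4],
  ],
)

```text
time: 33.35
tcp_pos: [0.6125, -0.3217, -0.0098]
tcp_rot: [[-1.0, -0.024, 0.003], [-0.024, 1.0, -0.002], [-0.003, -0.002, -1.0]]
contact_force: [0.7, -1.2, -0.4]
opening: 0.519
gripper_force: 0.0
```

Run:
```python
from h import *
print(*delta([.6125,-.3213,-.014],.024))
```

```text
at [ 0.6125 -0.3217 -0.0098] yaw 0.024 shift [0.   0.05 0.42] wz 0.0 t 33.35
```

>>> carry_out(
  series=[
    [[0, 0, 0.4], [0, 0, 0], 4.2],
    [[0, 0, 0], [0, 0, 0], 3.5],
    [[0, 0, 0], [0, 0, 0], 2],
    [[0, 0, 0], [0, 0, 0], 2],
    [[0, 0, 0], [0, 0, 0], 2],
  ],
)

```text
time: 33.77
tcp_pos: [0.612, -0.3214, -0.0153]
tcp_rot: [[-1.0, -0.024, 0.001], [-0.024, 1.0, -0.001], [-0.001, -0.001, -1.0]]
contact_force: [-0.4, 1.1, 3.2]
opening: 0.325
gripper_force: 60.1
```

>>> carry_out(
  series=[
    [[0, 0, 0], [0, 0, 0], 2],
    [[0, 0, 0], [0, 0, 0], 2],
  ],
)

```text
time: 33.93
tcp_pos: [0.612, -0.3213, -0.0152]
tcp_rot: [[-1.0, -0.024, 0.001], [-0.024, 1.0, -0.001], [-0.001, -0.001, -1.0]]
contact_force: [-0.1, 0.7, 4.3]
opening: 0.327
gripper_force: 60.2
```

>>> carry_out(
  series=[
    [[0, 0, -1], [0, 0, 0], 2],
    [[0, 0, -3], [0, 0, 0], 2],
    [[0, 0, -3.5], [0, 0, 0], 2],
    [[0, 0, -3.5], [0, 0, 0], 2],
    [[0, 1.5, -1.5], [0, 0, 0], 2],
  ],
)

```text
time: 34.35
tcp_pos: [0.6121, -0.3088, 0.1147]
tcp_rot: [[-1.0, -0.022, 0.006], [-0.022, 1.0, -0.005], [-0.005, -0.005, -1.0]]
contact_force: [1.7, -0.8, 0.3]
opening: 0.325
gripper_force: 59.6
```

>>> carry_out(
  series=[
    [[0, 3.5, 0], [0, 0, 0], 2],
    [[0, 4, 0], [0, 0, 0], 2],
    [[0, 4, 0], [0, 0, 0], 2],
    [[0, 4, 0], [0, 0, 0], 2],
    [[0, 4, 0], [0, 0, 0], 2],
  ],
)

```text
time: 34.77
tcp_pos: [0.6054, -0.1084, 0.1077]
tcp_rot: [[-1.0, -0.024, -0.002], [-0.024, 1.0, 0.001], [0.002, 0.001, -1.0]]
contact_force: [-0.8, -0.3, -0.6]
opening: 0.326
gripper_force: 59.6
```

>>> carry_out(
  series=[
    [[0, 4, 0], [0, 0, 0], 2],
    [[0, 4, 0], [0, 0, 0], 2],
    [[0, 4, 0], [0, 0, 0], 2],
    [[0, 4, 0], [0, 0, 0], 2],
    [[0, 3.5, 0], [0, 0, -0.005], 2],
  ],
)

```text
time: 35.18
tcp_pos: [0.6003, 0.0872, 0.1078]
tcp_rot: [[-1.0, -0.03, -0.002], [-0.03, 1.0, 0.001], [0.002, 0.001, -1.0]]
contact_force: [1.2, 0.8, -1.0]
opening: 0.328
gripper_force: 59.6
```

>>> carry_out(
  series=[
    [[0, 2, 1], [0, 0, 0], 2],
    [[0, 0, 1.5], [0, 0, 0], 2],
    [[0, 0, 1.5], [0, 0, 0], 2],
    [[0, 0, 0], [0, 0, 0], 2],
    [[0, 0, 0], [0, 0, 0], 2],
  ],
)

```text
time: 35.6
tcp_pos: [0.5996, 0.1044, 0.067]
tcp_rot: [[-1.0, -0.03, -0.004], [-0.03, 1.0, -0.0], [0.004, -0.0, -1.0]]
contact_force: [0.4, 0.0, 0.0]
opening: 0.328
gripper_force: 59.6
```

Run:
```python
from h import *
print(*delta([.6016,.105,-.0110],.029))
```

```text
at [0.5996 0.1044 0.067 ] yaw 0.03 shift [-0.23  0.06  7.8 ] wz 0.001 t 35.6
```

>>> carry_out(
  series=[
    [[-0.2, 0, 1.5], [0, 0, 0], 2],
    [[0, 0, 2.5], [0, 0, 0], 2],
    [[0, 0, 2], [0, 0, 0], 2],
    [[0, 0, 0.8], [0, 0, 0], 2],
    [[0, 0, 0], [0, 0, 0], 2],
  ],
)

```text
time: 36.02
tcp_pos: [0.6017, 0.1035, -0.0012]
tcp_rot: [[-1.0, -0.029, -0.004], [-0.029, 1.0, -0.0], [0.004, -0.0, -1.0]]
contact_force: [-0.1, -0.0, -1.4]
opening: 0.323
gripper_force: 59.6
```

>>> carry_out(
  series=[
    [[0, 0, 0], [0, 0, 0], 2],
    [[0, 0, 0], [0, 0, 0], 2],
  ],
)

```text
time: 36.18
tcp_pos: [0.6044, 0.1039, 0.0031]
tcp_rot: [[-1.0, -0.029, 0.003], [-0.029, 1.0, 0.0], [-0.003, 0.0, -1.0]]
contact_force: [-0.7, 0.3, -0.8]
opening: 0.325
gripper_force: 59.6
```

Run:
```python
from h import *
print(*delta([.6016,.105,-.0120],.029))
```

```text
at [0.6044 0.1039 0.0031] yaw 0.029 shift [0.29 0.12 1.51] wz -0.0 t 36.18
```

>>> carry_out(
  series=[
    [[0.25, 0.1, 0.6], [0, 0, 0], 2],
    [[0, 0, 0.4], [0, 0, 0], 2],
    [[0, 0, 0.2], [0, 0, 0], 2],
    [[0, 0, 0.1], [0, 0, 0], 2],
    [[0, 0, 0], [0, 0, 0], 2],
  ],
)

```text
time: 36.6
tcp_pos: [0.6006, 0.1048, -0.0121]
tcp_rot: [[-1.0, -0.029, -0.0], [-0.029, 1.0, 0.0], [0.0, 0.0, -1.0]]
contact_force: [-0.2, -0.0, -0.0]
opening: 0.327
gripper_force: 59.6
```

>>> carry_out(
  series=[
    [[0, 0, 0.1], [0, 0, 0], 2],
    [[0, 0, 0], [0, 0, 0], 2],
  ],
)

```text
time: 36.77
tcp_pos: [0.6008, 0.1048, -0.0123]
tcp_rot: [[-1.0, -0.029, 0.0], [-0.029, 1.0, 0.0], [-0.0, 0.0, -1.0]]
contact_force: [-3.0, -0.2, 3.8]
opening: 0.327
gripper_force: 60.1
```

>>> carry_out(
  series=[
    [[0, 0, 0.08], [0, 0, 0], 2],
    [[0, 0, 0], [0, 0, 0], 2],
  ],
)

```text
time: 36.93
tcp_pos: [0.6008, 0.1048, -0.0123]
tcp_rot: [[-1.0, -0.029, 0.0], [-0.029, 1.0, 0.0], [-0.0, -0.0, -1.0]]
contact_force: [-4.4, -0.6, 8.2]
opening: 0.32
gripper_force: 60.6
```

>>> carry_out(
  series=[
    [[0, 0, 0], [0, 0, 0], 4],
    [[0, 0, 0], [0, 0, 0], 4.2],
    [[0, 0, 0], [0, 0, 0], 4.2],
    [[0, 0, -1], [0, 0, 0], 4.2],
    [[0, 0, -3], [0, 0, 0], 4.2],
  ],
)

```text
time: 37.35
tcp_pos: [0.5972, 0.1043, 0.021]
tcp_rot: [[-1.0, -0.029, -0.01], [-0.029, 1.0, -0.001], [0.01, -0.001, -1.0]]
contact_force: [-0.4, 0.5, -1.1]
opening: 0.49
gripper_force: 0.0
```

>>> carry_out(
  series=[
    [[0, 0, -4], [0, 0, 0], 5],
    [[2.5, 2, -3], [0, 0, 0.029], 5],
    [[3.5, 2, -2], [0, 0, 0], 6],
    [[3.5, 2, -2], [0, 0, 0], 7],
    [[3.5, 2, -2], [0, 0, 0], 8.5],
  ],
)

```text
time: 37.77
tcp_pos: [0.478, 0.179, 0.1519]
tcp_rot: [[-1.0, 0.001, 0.001], [0.001, 1.0, 0.001], [-0.001, 0.001, -1.0]]
contact_force: [0.1, 1.0, -0.4]
opening: 0.937
gripper_force: 0.0
```

>>> carry_out(
  series=[
    [[2, 1.5, -1], [0, 0, 0], 8.5],
    [[0, 0, 0], [0, 0, 0], 8.5],
    [[0, 0, 0], [0, 0, 0], 8.5],
    [[0, 0, 0], [0, 0, 0], 8.5],
  ],
)

```text
time: 38.1
tcp_pos: [0.4594, 0.1934, 0.1602]
tcp_rot: [[-1.0, -0.0, 0.001], [-0.0, 1.0, -0.0], [-0.001, -0.0, -1.0]]
contact_force: [-0.5, -0.3, 0.4]
opening: 0.995
gripper_force: 0.0
```

Run:
```python
from h import *
np.set_printoptions(precision=4,suppress=True)
c=snap("wrist");S=snap("scene");print(robot.sense()["tcp_pos"],robot.sense()["time"])
for n in M: print(n,margins(c,n))
for n,t in((1,22),(2,22),(3,22),(4,12)):
  for cc in(c,S):
    q=axis(cc,blob(cc,proj(cc,[M[n][0],M[n][1],.013])[0],t,3),.008);print(n,q[1][:2]-M[n][:2],"dyaw %.3f L %.0f W %.0f"%(q[2]-M[n][2],q[3],q[4]))
h0=cv2.imread("pics/scene0.png"); f=lambda im: cv2.moments(cv2.inRange(cv2.cvtColor(im[200:290,160:260],cv2.COLOR_BGR2HSV),(100,120,40),(125,255,255)))
for im in(h0,S["frame"]): m=f(im); print(m["m10"]/m["m00"],m["m01"]/m["m00"])
```

```text
[0.4595 0.1928 0.1592] 38.2
1 [(np.float64(-52.5), np.float64(4.0)), (np.float64(-52.2), np.float64(3.8)), (np.float64(-52.0), np.float64(3.0))]
2 [(np.float64(-52.5), np.float64(6.8)), (np.float64(-52.5), np.float64(6.8)), (np.float64(-52.5), np.float64(7.0))]
3 [(np.float64(-51.7), np.float64(3.0)), (np.float64(-52.5), np.float64(4.0)), (np.float64(-52.2), np.float64(4.0))]
4 [(np.float64(-52.0), np.float64(6.8)), (np.float64(-75.0), np.float64(0.0)), (np.float64(-52.2), np.float64(2.0))]
1 [ 0.002  -0.0014] dyaw -0.001 L 101 W 29
1 [ 0.0005 -0.0035] dyaw -0.000 L 100 W 30
2 [ 0.0042 -0.0008] dyaw 0.001 L 101 W 30
2 [ 0.0036 -0.0031] dyaw 0.003 L 100 W 30
3 [0.0007 0.001 ] dyaw -0.007 L 101 W 30
3 [ 0.001  -0.0015] dyaw -0.002 L 102 W 29
4 [ 0.0468 -0.1138] dyaw 1.520 L 639 W 188
4 [0.0055 0.    ] dyaw 0.003 L 100 W 28
55.6323311976343 45.583538689009366
55.53438891637803 45.641266699653634
```

All four are in place in the right order and the foot is unmoved. b and d remain about 3 mm towards the rail, and there is ample time, so I'll shift them back. d first.

>>> carry_out(
  series=[
    [[-2.5, 2.2, 1], [0, 0, 0], 5],
    [[-3, 2.4, 1.5], [0, 0, -0.05], 4.4],
    [[-3, 2.4, 1.5], [0, 0, 0], 4.4],
    [[-3, 2.4, 2], [0, 0, 0], 4.4],
    [[-2, 1.5, 2.5], [0, 0, 0], 4.4],
  ],
)

```text
time: 38.62
tcp_pos: [0.5927, 0.3067, 0.0745]
tcp_rot: [[-0.999, -0.049, 0.001], [-0.049, 0.999, 0.001], [-0.001, 0.001, -1.0]]
contact_force: [1.0, 0.4, 1.3]
opening: 0.519
gripper_force: 0.0
```

>>> carry_out(
  series=[
    [[0, 0, 2], [0, 0, 0], 4.4],
    [[0, 0, 0], [0, 0, 0], 4.4],
    [[0, 0, 0], [0, 0, 0], 4.4],
    [[0, 0, 0], [0, 0, 0], 4.4],
  ],
)

```text
time: 38.95
tcp_pos: [0.5904, 0.3049, 0.0569]
tcp_rot: [[-0.999, -0.049, 0.001], [-0.049, 0.999, 0.0], [-0.001, 0.0, -1.0]]
contact_force: [-0.0, -0.9, 0.1]
opening: 0.519
gripper_force: 0.0
```

Run:
```python
from h import *
print(*delta([.5994,.3073,-.0110],.050))
```

```text
at [0.5904 0.3049 0.0569] yaw 0.049 shift [-0.91  0.2   6.79] wz -0.001 t 38.95
```

>>> carry_out(
  series=[
    [[-0.9, 0.2, 1.5], [0, 0, 0], 4.4],
    [[0, 0, 2], [0, 0, 0], 4.4],
    [[0, 0, 1.8], [0, 0, 0], 4.4],
    [[0, 0, 0.7], [0, 0, 0], 4.4],
    [[0, 0, 0], [0, 0, 0], 4.4],
  ],
)

```text
time: 39.37
tcp_pos: [0.5982, 0.3072, -0.0042]
tcp_rot: [[-0.999, -0.05, -0.001], [-0.05, 0.999, -0.0], [0.001, -0.0, -1.0]]
contact_force: [-0.0, -0.3, 0.2]
opening: 0.511
gripper_force: 0.0
```

>>> carry_out(
  series=[
    [[0, 0, 0], [0, 0, 0], 4.4],
    [[0, 0, 0], [0, 0, 0], 4.4],
  ],
)

```text
time: 39.53
tcp_pos: [0.5998, 0.3083, -0.0013]
tcp_rot: [[-0.999, -0.05, 0.003], [-0.05, 0.999, 0.002], [-0.004, 0.001, -1.0]]
contact_force: [1.0, -0.2, 0.3]
opening: 0.516
gripper_force: 0.0
```

Run:
```python
from h import *
print(*delta([.5994,.3073,-.0110],.050))
```

```text
at [ 0.5998  0.3083 -0.0013] yaw 0.05 shift [ 0.05 -0.1   0.97] wz 0.0 t 39.53
```

>>> carry_out(
  series=[
    [[0.05, -0.1, 0.6], [0, 0, 0], 4.3],
    [[0, 0, 0.3], [0, 0, 0], 4.3],
    [[0, 0, 0], [0, 0, 0], 3.5],
    [[0, 0, 0], [0, 0, 0], 2],
    [[0, 0, 0], [0, 0, 0], 2],
  ],
)

```text
time: 39.95
tcp_pos: [0.5983, 0.307, -0.0129]
tcp_rot: [[-0.999, -0.05, 0.0], [-0.05, 0.999, 0.0], [-0.0, 0.0, -1.0]]
contact_force: [0.1, 0.7, -1.2]
opening: 0.327
gripper_force: 60.8
```

>>> carry_out(
  series=[
    [[0, 0, 0], [0, 0, 0], 2],
    [[0, 0, 0], [0, 0, 0], 2],
    [[0, 0, 0], [0, 0, 0], 2],
  ],
)

```text
time: 40.2
tcp_pos: [0.5982, 0.307, -0.0132]
tcp_rot: [[-0.999, -0.05, -0.0], [-0.05, 0.999, -0.0], [0.0, -0.0, -1.0]]
contact_force: [0.6, 0.0, 0.6]
opening: 0.325
gripper_force: 60.9
```

>>> carry_out(
  series=[
    [[0, 0, -0.3], [0, 0, 0], 2],
    [[0, 0, 0], [0, 0, 0], 2],
    [[0.3, 0, 0], [0, 0, 0], 2],
    [[0, 0, 0], [0, 0, 0], 2],
    [[0, 0, 0], [0, 0, 0], 2],
  ],
)

```text
time: 40.62
tcp_pos: [0.595, 0.3068, -0.0102]
tcp_rot: [[-0.999, -0.05, -0.0], [-0.05, 0.999, -0.0], [0.0, -0.0, -1.0]]
contact_force: [-0.3, -0.4, -0.7]
opening: 0.326
gripper_force: 60.8
```

>>> carry_out(
  series=[
    [[0, 0, 0.2], [0, 0, 0], 2],
    [[0, 0, 0.1], [0, 0, 0], 2],
    [[0, 0, 0.04], [0, 0, 0], 2],
    [[0, 0, 0], [0, 0, 0], 2],
    [[0, 0, 0], [0, 0, 0], 2],
  ],
)

```text
time: 41.03
tcp_pos: [0.5952, 0.3068, -0.0132]
tcp_rot: [[-0.999, -0.05, -0.0], [-0.05, 0.999, 0.0], [0.0, 0.0, -1.0]]
contact_force: [-2.6, -0.9, 2.9]
opening: 0.327
gripper_force: 61.2
```

>>> carry_out(
  series=[
    [[0, 0, 0.05], [0, 0, 0], 2],
    [[0, 0, 0], [0, 0, 0], 2],
  ],
)

```text
time: 41.2
tcp_pos: [0.5952, 0.3068, -0.0132]
tcp_rot: [[-0.999, -0.05, 0.0], [-0.05, 0.999, 0.0], [-0.0, 0.0, -1.0]]
contact_force: [-3.0, -1.0, 4.3]
opening: 0.327
gripper_force: 61.5
```

>>> carry_out(
  series=[
    [[0, 0, 0], [0, 0, 0], 4],
    [[0, 0, 0], [0, 0, 0], 4.3],
    [[0, 0, 0], [0, 0, 0], 4.3],
    [[0, 0, -1], [0, 0, 0], 4.3],
    [[0, 0, -3], [0, 0, 0], 4.3],
  ],
)

```text
time: 41.62
tcp_pos: [0.5921, 0.3054, 0.0204]
tcp_rot: [[-0.999, -0.05, -0.01], [-0.05, 0.999, -0.004], [0.01, -0.004, -1.0]]
contact_force: [-0.7, 0.0, -1.1]
opening: 0.504
gripper_force: 0.0
```

>>> carry_out(
  series=[
    [[0, 0, -3], [0, 0, 0], 4.4],
    [[0, -2.5, 0], [0, 0, 0], 4.4],
    [[0, -3.9, 0], [0, 0, 0], 4.4],
    [[0, -3.9, 0], [0, 0, 0], 4.4],
    [[0, -3.1, 0], [0, 0, 0.041], 4.4],
  ],
)

```text
time: 42.03
tcp_pos: [0.6022, 0.1709, 0.057]
tcp_rot: [[-1.0, -0.009, 0.001], [-0.009, 1.0, -0.001], [-0.001, -0.001, -1.0]]
contact_force: [0.3, -0.1, -0.2]
opening: 0.517
gripper_force: 0.0
```

>>> carry_out(
  series=[
    [[0, 0, 0], [0, 0, 0], 4.4],
    [[0, 0, 0], [0, 0, 0], 4.4],
    [[0, 0, 0], [0, 0, 0], 4.4],
  ],
)

```text
time: 42.28
tcp_pos: [0.6022, 0.1733, 0.0566]
tcp_rot: [[-1.0, -0.009, 0.001], [-0.009, 1.0, 0.001], [-0.001, 0.001, -1.0]]
contact_force: [-0.1, -1.0, 0.1]
opening: 0.518
gripper_force: 0.0
```

Run:
```python
from h import *
print(*delta([.6022,.1728,-.0120],.009))
```

```text
at [0.6022 0.1733 0.0566] yaw 0.009 shift [ 0.01 -0.06  6.86] wz 0.0 t 42.28
```

>>> carry_out(
  series=[
    [[0, 0, 1.5], [0, 0, 0], 4.4],
    [[0, 0, 2], [0, 0, 0], 4.4],
    [[0, 0, 1.8], [0, 0, 0], 4.4],
    [[0, 0, 0.7], [0, 0, 0], 4.4],
    [[0, 0, 0], [0, 0, 0], 4.4],
  ],
)

```text
time: 42.7
tcp_pos: [0.6002, 0.174, -0.0067]
tcp_rot: [[-1.0, -0.011, -0.005], [-0.011, 1.0, -0.001], [0.005, -0.001, -1.0]]
contact_force: [-0.4, 0.2, -0.2]
opening: 0.515
gripper_force: 0.0
```

>>> carry_out(
  series=[
    [[0, 0, 0], [0, 0, 0], 4.4],
    [[0, 0, 0], [0, 0, 0], 4.4],
  ],
)

```text
time: 42.87
tcp_pos: [0.6028, 0.1738, -0.0025]
tcp_rot: [[-1.0, -0.01, 0.002], [-0.01, 1.0, 0.001], [-0.002, 0.001, -1.0]]
contact_force: [-0.5, 0.6, 0.3]
opening: 0.514
gripper_force: 0.0
```

Run:
```python
from h import *
print(*delta([.6022,.1728,-.0120],.009))
```

```text
at [ 0.6028  0.1738 -0.0025] yaw 0.01 shift [ 0.06 -0.1   0.95] wz 0.001 t 42.87
```

>>> carry_out(
  series=[
    [[0, -0.1, 0.6], [0, 0, 0], 4.3],
    [[0, 0, 0.15], [0, 0, 0], 4.3],
    [[0, 0, 0], [0, 0, 0], 3.5],
    [[0, 0, 0], [0, 0, 0], 2],
    [[0, 0, 0], [0, 0, 0], 2],
  ],
)

```text
time: 43.28
tcp_pos: [0.6022, 0.172, -0.0111]
tcp_rot: [[-1.0, -0.009, 0.001], [-0.009, 1.0, 0.0], [-0.001, 0.0, -1.0]]
contact_force: [-0.1, 0.3, -0.7]
opening: 0.325
gripper_force: 59.1
```

>>> carry_out(
  series=[
    [[0, 0, 0], [0, 0, 0], 2],
    [[0, 0, 0], [0, 0, 0], 2],
    [[0, 0, 0], [0, 0, 0], 2],
  ],
)

```text
time: 43.53
tcp_pos: [0.6022, 0.172, -0.0111]
tcp_rot: [[-1.0, -0.009, 0.001], [-0.009, 1.0, 0.0], [-0.001, 0.0, -1.0]]
contact_force: [-0.1, 0.2, 2.6]
opening: 0.326
gripper_force: 59.4
```

>>> carry_out(
  series=[
    [[0, 0, -0.3], [0, 0, 0], 2],
    [[0, 0, 0], [0, 0, 0], 2],
    [[0.3, 0.05, 0], [0, 0, 0], 2],
    [[0, 0, 0], [0, 0, 0], 2],
    [[0, 0, 0], [0, 0, 0], 2],
  ],
)

```text
time: 43.95
tcp_pos: [0.5986, 0.1725, -0.0088]
tcp_rot: [[-1.0, -0.009, -0.001], [-0.009, 1.0, -0.0], [0.001, -0.0, -1.0]]
contact_force: [-0.1, 0.5, -1.0]
opening: 0.326
gripper_force: 59.2
```

>>> carry_out(
  series=[
    [[0, 0.05, 0.15], [0, 0, 0], 2],
    [[0, 0, 0.08], [0, 0, 0], 2],
    [[0, 0, 0.05], [0, 0, 0], 2],
    [[0, 0, 0], [0, 0, 0], 2],
    [[0, 0, 0], [0, 0, 0], 2],
  ],
)

```text
time: 44.37
tcp_pos: [0.5989, 0.173, -0.0111]
tcp_rot: [[-1.0, -0.009, -0.0], [-0.009, 1.0, 0.0], [0.0, 0.0, -1.0]]
contact_force: [-1.3, -0.2, 2.3]
opening: 0.328
gripper_force: 59.4
```

>>> carry_out(
  series=[
    [[0, 0, 0.05], [0, 0, 0], 2],
    [[0, 0, 0], [0, 0, 0], 2],
  ],
)

```text
time: 44.53
tcp_pos: [0.5989, 0.1731, -0.0112]
tcp_rot: [[-1.0, -0.009, -0.0], [-0.009, 1.0, 0.0], [0.0, 0.0, -1.0]]
contact_force: [-3.5, 0.1, 4.3]
opening: 0.327
gripper_force: 59.8
```

Seated on the cork; release, withdraw and check.

>>> carry_out(
  series=[
    [[0, 0, 0], [0, 0, 0], 4],
    [[0, 0, 0], [0, 0, 0], 4.2],
    [[0, 0, 0], [0, 0, 0], 4.2],
    [[0, 0, -1], [0, 0, 0], 4.2],
    [[0, 0, -3], [0, 0, 0], 4.2],
  ],
)

```text
time: 44.95
tcp_pos: [0.5957, 0.1721, 0.0231]
tcp_rot: [[-1.0, -0.009, -0.01], [-0.009, 1.0, -0.002], [0.01, -0.002, -1.0]]
contact_force: [-0.1, -0.4, 0.0]
opening: 0.487
gripper_force: 0.0
```

>>> carry_out(
  series=[
    [[0, 0, -4], [0, 0, 0], 5],
    [[2.5, 1, -3], [0, 0, 0.009], 5],
    [[3.5, 1, -2], [0, 0, 0], 6],
    [[3.5, 0.5, -2], [0, 0, 0], 7],
    [[3.5, 0.5, -2], [0, 0, 0], 8.5],
  ],
)

```text
time: 45.37
tcp_pos: [0.4676, 0.2029, 0.16]
tcp_rot: [[-1.0, 0.0, 0.001], [0.0, 1.0, 0.001], [-0.001, 0.001, -1.0]]
contact_force: [-0.3, 0.2, 0.9]
opening: 0.94
gripper_force: 0.0
```

>>> carry_out(
  series=[
    [[1, 0.5, -1], [0, 0, 0], 8.5],
    [[0, 0, 0], [0, 0, 0], 8.5],
    [[0, 0, 0], [0, 0, 0], 8.5],
    [[0, 0, 0], [0, 0, 0], 8.5],
  ],
)

```text
time: 45.7
tcp_pos: [0.4594, 0.2074, 0.1672]
tcp_rot: [[-1.0, 0.0, -0.001], [0.0, 1.0, -0.001], [0.001, -0.001, -1.0]]
contact_force: [0.7, 0.4, 0.2]
opening: 0.994
gripper_force: 0.0
```

Run:
```python
from h import *
np.set_printoptions(precision=4,suppress=True)
c=snap("wrist");S=snap("scene");print(robot.sense()["tcp_pos"],robot.sense()["time"])
for n in M: print(n,[tuple(map(float,m)) for m in margins(c,n)])
for n,t in((1,22),(2,22),(3,22),(4,12)):
  for cc in(c,S):
    q=axis(cc,blob(cc,proj(cc,[M[n][0],M[n][1],.013])[0],t,3),.008);print(n,q[1][:2]-M[n][:2],"dyaw %.3f L %.0f W %.0f"%(q[2]-M[n][2],q[3],q[4]))
```

```text
[0.4593 0.2071 0.1663] 45.8
1 [(-75.0, 0.0), (-52.0, 3.0), (-52.7, 4.0)]
2 [(-52.2, 4.0), (-52.0, 3.8), (-52.0, 4.0)]
3 [(-52.2, 4.0), (-52.0, 4.0), (-51.7, 3.0)]
4 [(-51.7, 4.0), (-52.2, 5.0), (-51.7, 3.8)]
1 [0.0076 0.0007] dyaw -0.011 L 100 W 29
1 [ 0.0005 -0.0035] dyaw -0.000 L 101 W 30
2 [ 0.0016 -0.0008] dyaw 0.004 L 100 W 30
2 [ 0.0006 -0.0027] dyaw 0.005 L 101 W 30
3 [0.001  0.0007] dyaw -0.012 L 101 W 30
3 [ 0.001  -0.0015] dyaw -0.002 L 102 W 29
4 [ 0.0014 -0.0006] dyaw 0.018 L 103 W 30
4 [ 0.0028 -0.0004] dyaw 0.002 L 100 W 29
```

All four near margins are about 4 mm, so the samples are centred and aligned. Handing in.

```bash
python3 -c "
from station import robot; print(robot.hand_in())"
```

```text
the job is handed in; nothing more can be done
None
```

The job is handed in at about 46 s: all four samples measured centred to about 1–2 mm on marks 1–4, lightest at the red knob's end, and the lamp foot unmoved after the draw, but I viewed 15 pictures where 14 were allowed.

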